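Change the hangers on the pickling lift

ROBOT

A 7-joint arm with a two-finger parallel gripper is mounted at the origin on the work surface; the furniture and walls round the work are solid. World frame = base frame: x ahead of the robot, y to its left, z up, the work surface at z = 0. Lengths are in m, angles in rad, forces in N, time in s.
With the tool pointing down it reaches from about 0.425 to 0.925 m from the base axis. Payload 6.8 kg.
Tool frame: the origin (TCP) lies at the very end of the fingers, on their centre line; the grasp point (between the pads) lies 19 mm behind it; z points along the fingers, x is the direction in which the jaws open and shut, and the axes are right-handed (so a half turn about z gives the same grasp; the last joint's range is limited). The gripper opens to 85 mm and grips with 20 to 120 N. Pads are 22 mm wide; open, the fingers measure 114 mm over their backs; the gripper's body (76 mm by 85 mm) begins 54 mm behind the grasp point. The pads swing forward as they close: fully open they stand 13 mm farther back than shut.
Start: joints at [1.192, 0.477, 0.022, 1.555, -0.011, 1.109, -0.083], TCP at [0.181, -0.65, 0.231] pointing down, gripper open.
Joint ranges: [-2.96, 2.96], [-0.34, 2.1], [-1.41, 1.46], [0.24, 2.44], [-1.37, 4.51], [0.17, 1.92], [-2.96, 2.96]. Speed limits (rad/s): [2.39, 2.39, 3.14, 3.14, 3.14, 3.14, 3.14].

INTERFACE

Orientations are given as a rotation vector (axis times angle).
In Python, from bench import r, grab_frame gives the robot as it stands. The module is installed in compiled form; this text tells all that it offers.
- The arm moves only by the tool send_rows, never from a script. Its argument "series" is a list of rows, each a list of 2 entries, a list of its own where there are three numbers: the shift along the tool's x, y, z in m, then the turn, a rotation vector about the tool's x, y, z in units of 5 degrees (1.0 is 5 degrees). A call has 1 to 20 rows; each row shifts and turns the commanded pose from where the row before left it, along the tool's axes as they then stand; what a row does not reach is not made up. A row lasts 1/8 s, in which the tool goes at most 62.5 mm and 10.7 degrees, less where a joint would pass 70% of its speed; a pose out of reach is approached as far as the arm can. A call is refused whole if a number of a shift passes 0.0625 or a number of a turn 1, either way. A call with a gripper value outside its range is refused whole. "fingers" is the closure in counts, from 0 (fully open) to 255 (shut), set as the call begins (left out, the last holds). The fingers move at their own pace and stop on an object; "grip_force" is the grip in N (left out, the last holds). Time passes only in rows, so rows that do not move let the fingers close. It gives the time, the measured TCP pose, the force and the opening at its end, in the units of the state.
- r.get_obs(): the state, without advancing time (a new reading comes with each control period).
- grab_frame(name): name is "side" or "top" or "wrist"; returns a dict with "frame" (420x560x3 uint8, red, green, blue), "fx", "fy", "cx", "cy" (pixels), "origin" and "rotation" of the camera in the world; the wrist camera has in their place "T_tool_cam" (4x4, takes a point from camera to tool coordinates, whose origin is the TCP and whose axes are the tool frame's). Camera axes: x right, y down, z forward; pixel columns grow to the right and rows downward; lengths in m; the calibration is good to about 2 mm. The wrist camera is an equidistant fisheye: a pixel r from the principal point sees the ray r / f radians off the axis. A picture is of the moment at which its call begins: read the wrist's pose just before it. There is no depth.
- r.hand_in(): hands the job in, once; it reports no verdict.
The state is a dict: "clock": time; "joints": joint angles; "qvel": joint speeds; "tau": joint torques, N m; "tcp_pos": TCP position; "orientation": TCP orientation; "contact_force": force on the tool from outside, world axes, zero at the start; "moment": the same for the moment, N m; "grip_width": finger opening in m.
Only numpy, scipy, OpenCV 4.12 (cv2) and the standard library are available. Lean on these libraries where they do the work, as an engineer would, in place of code of your own. Each camera call takes 0.05 s, during which the arm holds its last target.

TASK

Flick the red pawl off the lift's ratchet wheel and ease the drum gently back with the crank until the bar is right down. Take the finished white-tabbed hangers off and stand them upright on the bench well away from the lift, and hang every black-tabbed hanger on the bar, upright, one leg each side. Then flick the pawl on, wind the bar all the way up and leave it so, without disturbing the tin, the bottle and the wire coil.

Things in the scene. Friction and masses are not known exactly. Their poses are not given: they have to be found in the camera images.
- drum (a joint): Drum, ratchet wheel and crank, rad: 0 = bar at top stop, 2.3 = bottom stop; growing = lowering, 40 mm per rad. The 90 mm crank arm leans 1.15 rad from upright to the lift's +x at 0, to its -x (robot's side) at 2.3. A brake holds the drum where it is left; 3 to 8 N at the grip turns it. With the pawl on it turns only towards 0, over teeth 0.35 rad apart.
- drum_axle (a point): Point on the drum's horizontal axis (which runs along the lift's y, fixed 110 mm above the bench), level with the middle of the crank grip along that axis: the grip circles this point at 90 mm. Its own axes turn with the drum.
- crank_grip (a point): Middle of the crank's black round grip, 18 mm thick, 78 mm long, lying along the lift's y, free to spin on its pin. The crank arm is 48 mm from this point towards the lift's -y, the ratchet wheel beyond that.
- pawl (a joint): Tilt of the red pawl, rad: 0 = on (nose down between the wheel's teeth; lifts to about 0.1 as a tooth passes), 0.75 = off (nose up). An over-centre spring snaps it to either end from the middle at 0.38 and keeps it there; a push of 3 to 5 N is enough.
- pawl_tail (a point): Centre of the upper face of the pawl's tail pad, 24 x 22 mm, on the robot's side of the pawl's pivot, 46 mm from it. With the pawl on it is 182 mm above the bench; pushing it straight down, past 17 mm and up to 32 mm in all, flicks the pawl off.
- pawl_nose (a point): Centre of the upper face of the pawl's nose tab, 18 x 18 mm, beyond the pivot (lift's +x), 44 mm from it, over the wheel. With the pawl off it is about 200 mm above the bench; pushing it straight down, up to 32 mm, flicks the pawl on. The crank arm swings in a plane 20 mm away on the lift's +y side.
- bar_mid (a point): Middle of the hanging stretch of the lift's steel bar, on its centre line. Square bar, 14 mm wide, 16 mm tall, level; a black end cap 107 mm away along -y, the lift frame 120 mm away along +y (hang within 90 mm of the middle). Its axes are the lift's: x away from the robot, y along the bar towards the crank, z up. 112 mm above the bench when down, 204 mm when up. Hangers fit 58 mm apart.
- hanger0_grip (a point): Copper hanger with a black tab, to be hung (2 or 3 alike are there; absent: None): upside-down U of 26 mm strip, 66 mm long over the feet (x), weighted feet 52 mm wide (y), 38 mm free between the legs; on top a grip tab 10 mm thick (x), 24 wide (y), 38 tall. Point in the tab: 15 mm below its top, 23 above the bridge's top face, 27 above its underside, 107 above the feet. z is its up. 100 g.
- hanger1_grip (a point): Copper hanger with a black tab, to be hung (2 or 3 alike are there; absent: None): upside-down U of 26 mm strip, 66 mm long over the feet (x), weighted feet 52 mm wide (y), 38 mm free between the legs; on top a grip tab 10 mm thick (x), 24 wide (y), 38 tall. Point in the tab: 15 mm below its top, 23 above the bridge's top face, 27 above its underside, 107 above the feet. z is its up. 100 g.
- hanger2_grip (a point): Copper hanger with a black tab, to be hung (2 or 3 alike are there; absent: None): upside-down U of 26 mm strip, 66 mm long over the feet (x), weighted feet 52 mm wide (y), 38 mm free between the legs; on top a grip tab 10 mm thick (x), 24 wide (y), 38 tall. Point in the tab: 15 mm below its top, 23 above the bridge's top face, 27 above its underside, 107 above the feet. z is its up. 100 g.
- done0_grip (a point): Finished copper hanger with a white tab, starts on the bar (1 or 2 are there; absent: None): upside-down U of 26 mm strip, 66 mm long over the feet (x), weighted feet 52 mm wide (y), 38 mm free between the legs; on top a grip tab 10 mm thick (x), 24 wide (y), 38 tall. Point in the tab: 15 mm below its top, 23 above the bridge's top face, 27 above its underside, 107 above the feet. z is its up. 100 g.
- done1_grip (a point): Finished copper hanger with a white tab, starts on the bar (1 or 2 are there; absent: None): upside-down U of 26 mm strip, 66 mm long over the feet (x), weighted feet 52 mm wide (y), 38 mm free between the legs; on top a grip tab 10 mm thick (x), 24 wide (y), 38 tall. Point in the tab: 15 mm below its top, 23 above the bridge's top face, 27 above its underside, 107 above the feet. z is its up. 100 g.
- free_bench (a point): Fixed point on the bench top, in the middle of the free stretch at the robot's right, about 100 mm (world x) by 160 mm (y), where the black-tabbed hangers start and the white-tabbed ones may be stood. Farther out (+x), 150 mm from this point, stands a torch stand some 200 mm tall; keep the hand clear of it.
- ring_tin: Bystander: aluminium screw tin, 76 mm across, 32 mm high; origin under its centre.
- patina_bottle: Bystander: brown bottle with a black cap, 42 mm across, 76 mm high; origin under its centre.
- coil: Bystander: flat coil of silver wire, 55 mm across; origin under its centre.
Mind the look-alikes: they are no part of the job. Leave any blue look-alike of the part that bears done1_grip alone. Leave any green look-alike of the part that bears done0_grip alone.

How it is judged:
On the way, in this order (a step that is already met when the one before it is completed fails the run):
1. the pawl is flicked off the wheel while the bar is still up (value of joint pawl above 0.6 rad and value of joint drum below 0.9 rad), for 0.2 s.
2. the drum is eased back until the bar is right down (value of joint drum above 2.15 rad), for 0.2 s.
3. with the bar still down, the white-tabbed hangers stand on the bench and every black-tabbed one straddles the bar (x of hanger0_grip in the frame of bar_mid between -0.025 and 0.025 m and y of hanger0_grip in the frame of bar_mid between -0.12 and 0.12 m and z of hanger0_grip in the frame of bar_mid between 0.022 and 0.042 m and angle between each of hanger0_grip, hanger1_grip, hanger2_grip's own z axis and vertical below 0.35 rad and x of hanger1_grip in the frame of bar_mid between -0.025 and 0.025 m and y of hanger1_grip in the frame of bar_mid between -0.12 and 0.12 m and z of hanger1_grip in the frame of bar_mid between 0.022 and 0.042 m and x of hanger2_grip in the frame of bar_mid between -0.025 and 0.025 m and y of hanger2_grip in the frame of bar_mid between -0.12 and 0.12 m and z of hanger2_grip in the frame of bar_mid between 0.022 and 0.042 m and height (world z) of done0_grip between 0.1 and 0.114 m and angle between each of done0_grip, done1_grip's own z axis and vertical below 0.15 rad and horizontal distance between each of done0_grip, done1_grip and bar_mid above 0.17 m and height (world z) of done1_grip between 0.1 and 0.114 m and value of joint drum above 2 rad), for 0.3 s.
4. the pawl is back on and the bar is wound up (value of joint each of pawl, drum below 0.2 rad), for 0.3 s.
At the end, for the whole second after the job is handed in: Black-tabbed hangers straddle the bar (grip point within 25 mm of its line sideways, 120 mm of its middle lengthways, 22 to 42 mm above; tilt below 0.35 rad); white ones stand on the bench (tilt below 0.15 rad, over 170 mm from the bar's middle); pawl and drum below 0.2 rad, still (all of step 4 and x of hanger0_grip in the frame of bar_mid between -0.025 and 0.025 m and y of hanger0_grip in the frame of bar_mid between -0.12 and 0.12 m and z of hanger0_grip in the frame of bar_mid between 0.022 and 0.042 m and angle between each of hanger0_grip, hanger1_grip, hanger2_grip's own z axis and vertical below 0.35 rad and x of hanger1_grip in the frame of bar_mid between -0.025 and 0.025 m and y of hanger1_grip in the frame of bar_mid between -0.12 and 0.12 m and z of hanger1_grip in the frame of bar_mid between 0.022 and 0.042 m and x of hanger2_grip in the frame of bar_mid between -0.025 and 0.025 m and y of hanger2_grip in the frame of bar_mid between -0.12 and 0.12 m and z of hanger2_grip in the frame of bar_mid between 0.022 and 0.042 m and height (world z) of done0_grip between 0.1 and 0.114 m and angle between each of done0_grip, done1_grip's own z axis and vertical below 0.15 rad and horizontal distance between each of done0_grip, done1_grip and bar_mid above 0.17 m and height (world z) of done1_grip between 0.1 and 0.114 m and velocity of joint drum between -0.1 and 0.1 rad/s); the robot touches nothing.
It fails at once if the bar is dropped: the drum pays out faster than 4 rad/s (velocity of joint drum above 4 rad/s).
It fails at once if the ring tin is shifted by more than 3 cm (distance of ring_tin from where it was at the start of the episode above 0.03 m).
It fails at once if the patina bottle is shifted by more than 3 cm (distance of patina_bottle from where it was at the start of the episode above 0.03 m).
It fails at once if the coil is shifted by more than 3 cm (distance of coil from where it was at the start of the episode above 0.03 m).
Of hanger0, hanger1, hanger2 only 2 to 3 are there at a start; the rules pass over those that are not, and their reading is None.
Of done0, done1 only 1 to 2 are there at a start; the rules pass over those that are not, and their reading is None.
At some moment in a run one of hanger0, hanger1, hanger2, done0, done1 may be knocked a few centimetres aside while the robot is not near it.
Once in a run the grip may slacken for a moment while it holds something.
It also fails if it takes over 210 s, if anything falls off the work surface, if the arm or the gripper's body presses on something with over 40 N, if the wrist force passes 120 N, or if a joint passes its speed limit or range.

## Working session

There is one attempt and no reset: what is moved stays moved. The work goes in short steps, Python scripts to look and compute and a tool call to move; the robot and the scene stay as the last step left them, time stands still between calls to the robot, and variables do not carry over. Pictures are saved under pics/ and viewed, and the job is handed in when it is done.

Besides the shell and the picture viewer there is one more tool, called after "Emit:" by a JSON object that holds its "api" and its "payload", one argument or row to a line. send_rows: Moves the arm, as the interface text tells. Its arguments: {"type":"object","properties":{"series":{"type":"array"},"fingers":{"type":"number"},"grip_force":{"type":"number"}},"required":["series"]}

```bash
mkdir -p pics; python3 - <<'E'
from bench import r, grab_frame
import cv2
o=r.get_obs()
print(o)
for n in ("side","top","wrist"):
    g=grab_frame(n); cv2.imwrite(f"pics/{n}0.png",g["frame"][:,:,::-1])
    print(n,{k:v for k,v in g.items() if k!="frame"})
E
```

```text
{'clock': 0.0, 'joints': array([ 1.19191193,  0.47780348,  0.02234794,  1.55647105, -0.01151714,
        1.10929535, -0.08311127]), 'qvel': array([-7.29952084e-05, -3.93718274e-04,  1.29399393e-04, -3.82389182e-04,
        2.60340723e-04, -1.38858676e-03, -7.76609994e-04]), 'tau': array([-4.31871476e-04, -5.96456122e+01,  1.60739567e+00, -2.81203347e+01,
        1.24125709e-02,  9.29308328e-03,  1.17210843e-05]), 'tcp_pos': array([ 0.1803774 , -0.64982787,  0.23031533]), 'orientation': array([-2.50014571e+00,  1.90065478e+00,  2.42621558e-03]), 'contact_force': array([ 0.03782846, -0.43804169, -0.21918721]), 'moment': array([-0.05268672, -0.01258075,  0.00477982]), 'grip_width': 0.08541082219043096}
side {'fx': 400.26455067763226, 'fy': 400.26455067763226, 'cx': 281.97405464931376, 'cy': 210.7508772065052, 'origin': array([-0.38146609,  0.41580378,  0.62234784]), 'rotation': array([-1.24327941,  1.89847574, -1.18384568])}
top {'fx': 446.65553530927855, 'fy': 446.65553530927855, 'cx': 279.7605622689074, 'cy': 202.69033321889165, 'origin': array([0.28031149, 0.01834012, 1.38606345]), 'rotation': array([-2.12138928,  2.1150379 , -0.20308511])}
wrist {'fx': 325.19226210127806, 'fy': 325.19226210127806, 'cx': 276.9961364246693, 'cy': 210.17703661222518, 'T_tool_cam': array([[ 9.99999648e-01, -8.37419779e-04, -4.92134135e-05,
         5.83808813e-04],
       [ 8.17167515e-04,  9.59200303e-01,  2.82726211e-01,
        -7.03777844e-02],
       [-1.89555000e-04, -2.82726152e-01,  9.59200650e-01,
        -1.42291898e-01],
       [ 0.00000000e+00,  0.00000000e+00,  0.00000000e+00,
         1.00000000e+00]])}
```

View pics/side0.png

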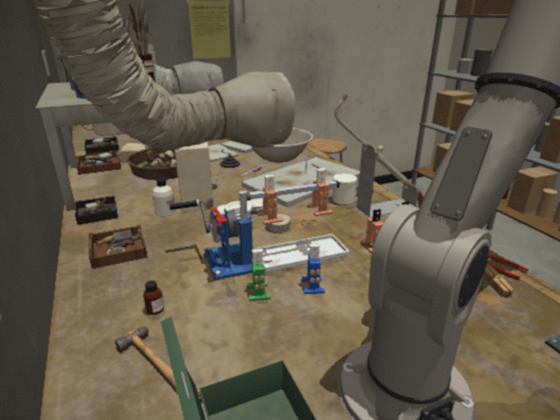

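View pics/top0.png

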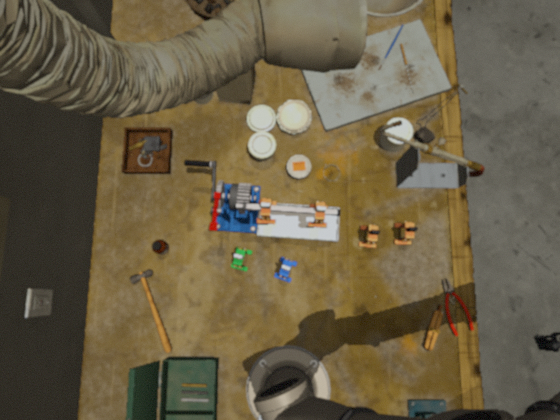

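View pics/wrist0.png

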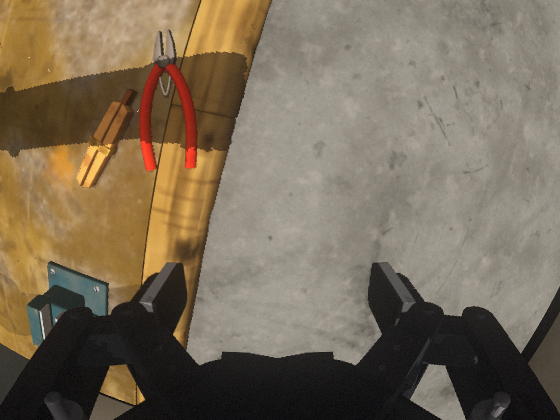

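The side view shows the blue lift at (240,220), with white tabs on the bar at (270,185) and (321,178). Green and blue decoys stand in front at (259,275) and (314,272). In the top view, the black-tabbed hangers are at (370,235) and (405,232). Next I'll enlarge crops.

```bash
cat > h.py <<'E'
from bench import r, grab_frame
import numpy as np, cv2
from scipy.spatial.transform import Rotation as R
def cam(g):
    if "T_tool_cam" in g:
        o=g.get("obs"); T=np.array(g["T_tool_cam"]); Rt=R.from_rotvec(o["orientation"]).as_matrix()
        return Rt@T[:3,3]+o["tcp_pos"], Rt@T[:3,:3], True
    return np.array(g["origin"]), R.from_rotvec(g["rotation"]).as_matrix(), False
def ray(g,u,v):
    o,M,f=cam(g)
    a=np.array([(u-g["cx"])/g["fx"],(v-g["cy"])/g["fy"]])
    if f:
        t=np.hypot(*a); d=np.array([*(a/t*np.sin(t) if t>0 else a),np.cos(t)])
    else: d=np.array([*a,1.])
    d=M@d; return o,d/np.linalg.norm(d)
def atz(g,u,v,z):
    o,d=ray(g,u,v); return o+d*(z-o[2])/d[2]
def proj(g,p):
    o,M,f=cam(g); c=M.T@(np.array(p)-o)
    if f:
        rr=np.hypot(c[0],c[1]); t=np.arctan2(rr,c[2]); return np.array([g["cx"]+g["fx"]*t*c[0]/rr,g["cy"]+g["fy"]*t*c[1]/rr])
    return np.array([g["cx"]+g["fx"]*c[0]/c[2],g["cy"]+g["fy"]*c[1]/c[2]])
def tri(*l):
    A=np.zeros((3,3));b=np.zeros(3);rs=[ray(*x) for x in l]
    for o,d in rs:
        P=np.eye(3)-np.outer(d,d);A+=P;b+=P@o
    p=np.linalg.solve(A,b); return p,[np.linalg.norm((np.eye(3)-np.outer(d,d))@(p-o)) for o,d in rs]
def grab(n):
    o=r.get_obs(); g=grab_frame(n); g["obs"]=o; return g
def crop(g,name,x0,y0,x1,y1,s,grid=10):
    im=cv2.resize(g["frame"][y0:y1,x0:x1,::-1],None,fx=s,fy=s,interpolation=cv2.INTER_CUBIC)
    for x in range((x0//grid+1)*grid,x1,grid):
        cv2.line(im,((x-x0)*s,0),((x-x0)*s,6),(0,255,255),1)
        if x%(2*grid)==0: cv2.putText(im,str(x),((x-x0)*s-10,18),0,.4,(0,255,255),1)
    for y in range((y0//grid+1)*grid,y1,grid):
        cv2.line(im,(0,(y-y0)*s),(6,(y-y0)*s),(0,255,255),1)
        if y%(2*grid)==0: cv2.putText(im,str(y),(8,(y-y0)*s+4),0,.4,(0,255,255),1)
    cv2.imwrite("pics/"+name+".png",im)
def tool(v,o=None):
    "world vector -> tool axes"
    o=o or r.get_obs(); return R.from_rotvec(o["orientation"]).inv().apply(v)
E
python3 - <<'E'
from h import *
g=grab("top"); crop(g,"t1",180,150,440,290,3)
crop(g,"t2",180,150,350,280,4)
s=grab("side"); crop(s,"s1",160,160,360,310,4)
crop(s,"s2",320,160,440,260,6)
for p in [(350,235),(0,0),(300,235)]: print(p,atz(g,*p,0))
E
```

```text
(350, 235) [ 0.45061336 -0.19649904  0.        ]
(0, 0) [1.26848647 0.99821545 0.        ]
(300, 235) [ 0.45015611 -0.04066875  0.        ]
```

View pics/t1.png

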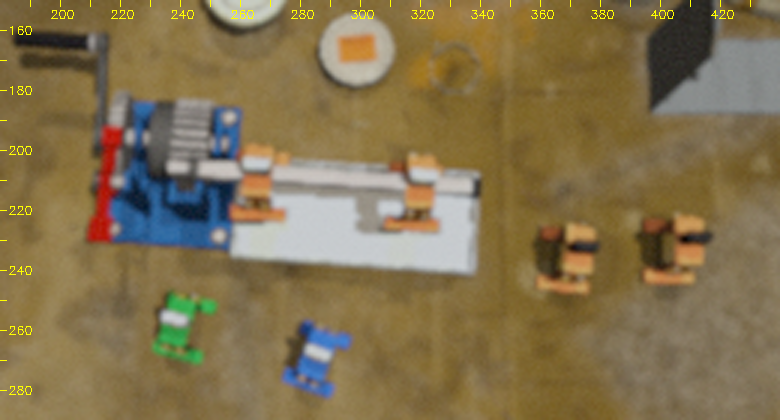

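View pics/t2.png

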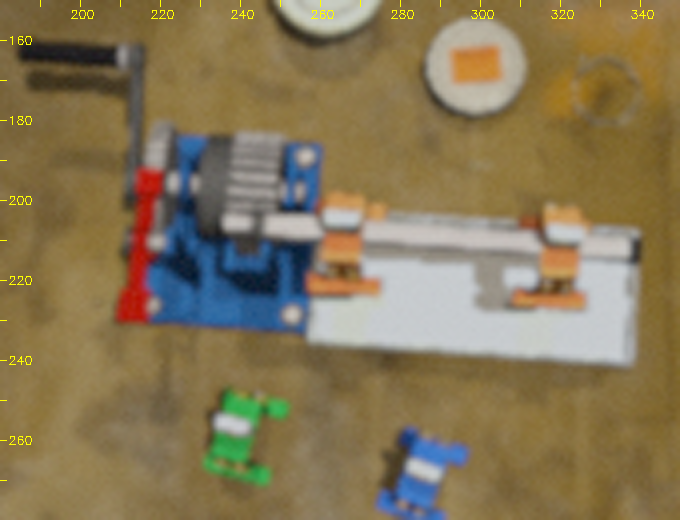

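View pics/s1.png

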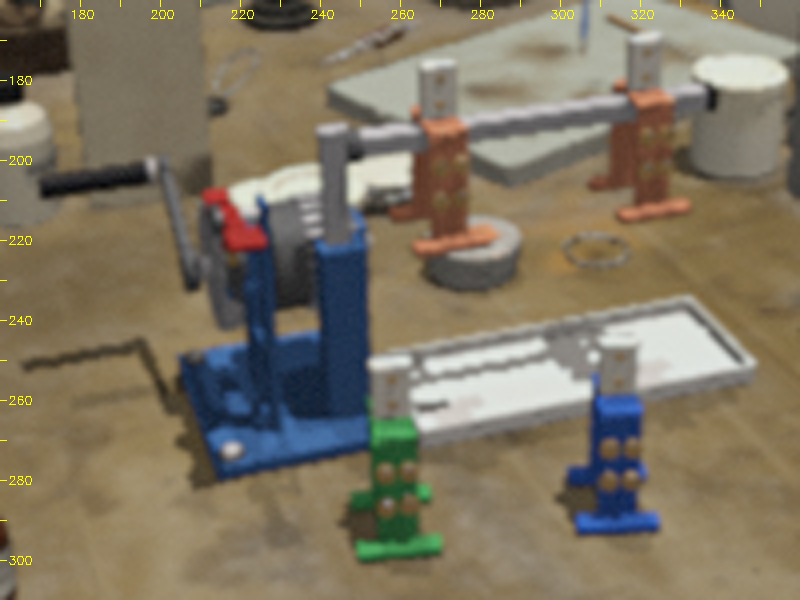

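View pics/s2.png

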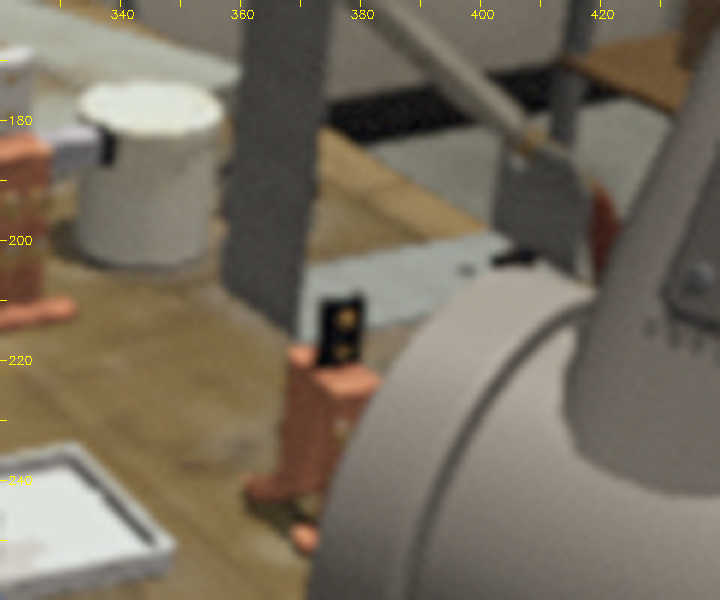

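```bash
python3 - <<'E'
from h import *
np.set_printoptions(precision=4,suppress=True)
t=grab("top"); s=grab("side")
print("cap",tri((t,339,212),(s,337.5,184)))
for p in [(262,207.5),(300,209.3),(330,211.3)]: print("bar top",atz(t,*p,.212))
print("grip ends",tri((t,186,163),(s,170,206.5)),tri((t,209.5,164),(s,196,203)))
print("pawl nose",tri((t,217.5,195),(s,213,209)), atz(t,217.5,195,.17))
print("pawl tail",tri((t,213,227),(s,222,220)), atz(t,213,227,.182))
print("white0 tab",tri((t,265,204.3),(s,269,176)),"white1",tri((t,320.5,207.5),(s,321,168.5)))
for p in [(375,232),(412.5,229)]: print("black tab",atz(t,*p,.122))
print(tri((t,375,232),(s,377,210)))
print("feet blk",[atz(t,*p,.0)[:2] for p in [(359,243),(376,246),(391,242),(411,243)]])
print("tin",[atz(t,*p,.03)[:2] for p in [(288,167),(311,167),(263,132)]],"coil",atz(t,331,171,0),"bottle",atz(t,160,247,.07))
E
```

```text
cap (array([ 0.4884, -0.1364,  0.202 ]), [np.float64(0.0010552730003882459), np.float64(0.0010552730003882877)])
bar top [0.4978 0.0695 0.212 ]
bar top [ 0.4932 -0.032   0.212 ]
bar top [ 0.488 -0.112  0.212]
grip ends (array([0.6401, 0.2951, 0.1476]), [np.float64(0.0026438103867919035), np.float64(0.002643810386791956)]) (array([0.6371, 0.226 , 0.147 ]), [np.float64(0.001188672586846709), np.float64(0.0011886725868467387)])
pawl nose (array([0.5427, 0.1994, 0.1653]), [np.float64(0.0031591726962689657), np.float64(0.003159172696269019)]) [0.5406 0.1957 0.17  ]
pawl tail (array([0.4495, 0.2042, 0.1794]), [np.float64(0.000326281148956896), np.float64(0.0003262811489569138)]) [0.449  0.2035 0.182 ]
white0 tab (array([0.4994, 0.0613, 0.2517]), [np.float64(0.0013178010159606117), np.float64(0.0013178010159606188)]) white1 (array([ 0.4906, -0.0826,  0.2542]), [np.float64(0.000500843156645224), np.float64(0.0005008431566452531)])
black tab [ 0.4444 -0.2489  0.122 ]
black tab [ 0.4533 -0.356   0.122 ]
(array([ 0.4456, -0.248 ,  0.1202]), [np.float64(0.0016360551610964363), np.float64(0.0016360551610965172)])
feet blk [array([ 0.4257, -0.2238]), array([ 0.4166, -0.2762]), array([ 0.4291, -0.3232]), array([ 0.4262, -0.3852])]
tin [array([ 0.6612, -0.0029]), array([ 0.6613, -0.0751]), array([0.7767, 0.0769])] coil [ 0.6566 -0.1412  0.    ] bottle [0.4048 0.3751 0.07  ]
```

```bash
cat >> h.py <<'E'
YAW=-0.054
def to(p,n=None,yaw=None):
    "print what's needed in tool axes to get TCP to world p, tool down, tool x at yaw"
    o=r.get_obs(); M=R.from_rotvec(o["orientation"])
    d=np.array(p)-o["tcp_pos"]; X=M.as_matrix()[:,0]; cur=np.arctan2(X[1],X[0])
    print("tcp",o["tcp_pos"].round(4),"tool yaw deg",np.degrees(cur).round(2),"tilt z",M.as_matrix()[:,2].round(4),"q",o["joints"].round(2),"F",o["contact_force"].round(1),"w",round(o["grip_width"],4),"t",o["clock"])
    print("shift tool",M.inv().apply(d).round(4))
    if yaw is not None: # positive world yaw = negative about tool z
        e=(yaw-cur+np.pi)%(2*np.pi)-np.pi; print("turn about tool z (units)",(-np.degrees(e)/5).round(3), "shift after turn", (np.array([[np.cos(yaw),np.sin(yaw),0],[np.sin(yaw),-np.cos(yaw),0],[0,0,-1]])@d).round(4))
np.set_printoptions(precision=4,suppress=True)
E
python3 - <<'E'
from h import *
to((.449,.204,.3),yaw=YAW)
t=grab("top"); s=grab("side")
print("duct",tri((t,365,30),(s,292,105)),tri((t,310,70),(s,265,150)))
E
```

```text
tcp [ 0.1805 -0.6503  0.231 ] tool yaw deg -74.48 tilt z [-0.0002  0.0004 -1.    ] q [ 1.19  0.48  0.02  1.56 -0.01  1.11 -0.08] F [ 0.7  0.4 -0.2] w 0.0852 t 0.35
shift tool [-0.7514 -0.4872 -0.0686]
turn about tool z (units) -14.278 shift after turn [ 0.222  -0.8675 -0.069 ]
duct (array([ 0.9477, -0.2041,  0.3253]), [np.float64(0.004822965599749133), np.float64(0.004822965599749223)]) (array([ 0.9041, -0.0739,  0.1865]), [np.float64(0.010597379166210851), np.float64(0.010597379166210796)])
```

```bash
python3 - <<'E'
from h import *
t=grab("top"); s=grab("side")
for p in [(260,40),(200,75),(130,70),(60,50),(200,98),(130,115)]:
  for z in (.2,.3,.4,.5,.6,.7,.8):
    q=atz(t,*p,z); print(p,z,q[:2],proj(s,q).round(0))
E
```

```text
(260, 40) 0.2 [0.9965 0.0813] [212. 144.]
(260, 40) 0.3 [0.9361 0.076 ] [216. 120.]
(260, 40) 0.4 [0.8758 0.0707] [221.  92.]
(260, 40) 0.5 [0.8154 0.0654] [226.  60.]
(260, 40) 0.6 [0.755  0.0601] [233.  22.]
(260, 40) 0.7 [0.6946 0.0548] [240. -23.]
(260, 40) 0.8 [0.6342 0.0495] [249. -76.]
(200, 75) 0.2 [0.886  0.2522] [169. 159.]
(200, 75) 0.3 [0.835  0.2324] [175. 132.]
(200, 75) 0.4 [0.7839 0.2127] [181. 101.]
(200, 75) 0.5 [0.7328 0.193 ] [189.  65.]
(200, 75) 0.6 [0.6818 0.1733] [197.  23.]
(200, 75) 0.7 [0.6307 0.1536] [207. -26.]
(200, 75) 0.8 [0.5796 0.1339] [219. -85.]
(130, 70) 0.2 [0.9012 0.4542] [101. 166.]
(130, 70) 0.3 [0.8488 0.4175] [109. 137.]
(130, 70) 0.4 [0.7965 0.3807] [117. 104.]
(130, 70) 0.5 [0.7441 0.344 ] [127.  67.]
(130, 70) 0.6 [0.6918 0.3072] [139.  23.]
(130, 70) 0.7 [0.6394 0.2705] [152. -28.]
(130, 70) 0.8 [0.5871 0.2337] [168. -89.]
(60, 50) 0.2 [0.9637 0.662 ] [ 26. 169.]
(60, 50) 0.3 [0.906  0.6077] [ 35. 139.]
(60, 50) 0.4 [0.8484 0.5535] [ 47. 106.]
(60, 50) 0.5 [0.7908 0.4992] [59. 67.]
(60, 50) 0.6 [0.7332 0.4449] [74. 23.]
(60, 50) 0.7 [0.6756 0.3907] [ 91. -29.]
(60, 50) 0.8 [0.618  0.3364] [111. -91.]
(200, 98) 0.2 [0.8155 0.2495] [174. 166.]
(200, 98) 0.3 [0.7704 0.23  ] [180. 137.]
(200, 98) 0.4 [0.7253 0.2105] [186. 104.]
(200, 98) 0.5 [0.6802 0.191 ] [194.  67.]
(200, 98) 0.6 [0.635  0.1715] [202.  23.]
(200, 98) 0.7 [0.5899 0.152 ] [212. -28.]
(200, 98) 0.8 [0.5448 0.1326] [224. -88.]
(130, 115) 0.2 [0.764  0.4449] [106. 181.]
(130, 115) 0.3 [0.7232 0.4089] [115. 149.]
(130, 115) 0.4 [0.6824 0.373 ] [124. 113.]
(130, 115) 0.5 [0.6416 0.337 ] [134.  72.]
(130, 115) 0.6 [0.6009 0.301 ] [146.  24.]
(130, 115) 0.7 [0.5601 0.2651] [161. -31.]
(130, 115) 0.8 [0.5193 0.2291] [177. -96.]
```

Emit:
{"api": "send_rows", "payload": {
  "series": [
    [[0, 0, -0.008], [0, 0, -1]],
    [[0, 0, -0.008], [0, 0, -1]],
    [[0, 0, -0.008], [0, 0, -1]],
    [[0, 0, -0.008], [0, 0, -1]],
    [[0, 0, -0.008], [0, 0, -1]],
    [[0, 0, -0.008], [0, 0, -1]],
    [[0, 0, -0.008], [0, 0, -1]],
    [[0, 0, -0.008], [0, 0, -1]],
    [[0, 0, -0.008], [0, 0, -1]],
    [[0, 0, -0.008], [0, 0, -1]],
    [[0, 0, -0.008], [0, 0, -1]],
    [[0, 0, -0.008], [0, 0, -1]],
    [[0, 0, -0.008], [0, 0, -1]],
    [[0, 0, -0.008], [0, 0, -1]],
    [[0, 0, 0], [0, 0, -0.28]]
  ]
}}

```text
clock: 2.42
tcp_pos: [0.1806, -0.6507, 0.344]
orientation: [3.139, -0.084, 0.001]
contact_force: [-0.4, -0.5, 0.4]
grip_width: 0.0855
```

```bash
python3 - <<'E'
from h import *
to((.44,-.34,.34),yaw=YAW)
E
```

```text
tcp [ 0.1806 -0.6507  0.344 ] tool yaw deg -3.07 tilt z [ 0.0005 -0.0013 -1.    ] q [ 1.36  0.42 -0.22  1.4   0.09  1.34  1.08] F [-0.4 -0.5  0.4] w 0.0855 t 2.425
shift tool [ 0.2424 -0.3242  0.0037]
turn about tool z (units) 0.005 shift after turn [ 0.2423 -0.3243  0.004 ]
```

Emit:
{"api": "send_rows", "payload": {
  "series": [
    [[0.024, -0.032, 0], [0, 0, 0]],
    [[0.024, -0.032, 0], [0, 0, 0]],
    [[0.024, -0.032, 0], [0, 0, 0]],
    [[0.024, -0.032, 0], [0, 0, 0]],
    [[0.024, -0.032, 0], [0, 0, 0]],
    [[0.024, -0.032, 0], [0, 0, 0]],
    [[0.024, -0.032, 0], [0, 0, 0]],
    [[0.024, -0.032, 0], [0, 0, 0]],
    [[0.024, -0.032, 0], [0, 0, 0]],
    [[0.024, -0.032, 0], [0, 0, 0]],
    [[0, 0, 0], [0, 0, 0]]
  ]
}}

```text
clock: 3.8
tcp_pos: [0.4398, -0.3402, 0.3432]
orientation: [-3.139, 0.076, -0.001]
contact_force: [-0.3, -0.5, -0.4]
grip_width: 0.0851
```

```bash
python3 - <<'E'
from h import *
to((.449,.204,.33),yaw=YAW)
g=grab("wrist"); cv2.imwrite("pics/w1.png",g["frame"][:,:,::-1])
g=grab("top"); cv2.imwrite("pics/t3.png",g["frame"][:,:,::-1])
E
```

```text
tcp [ 0.4398 -0.3402  0.3432] tool yaw deg -2.77 tilt z [ 0.0009  0.0013 -1.    ] q [ 0.91  0.22 -0.43  1.67  0.1   1.26  0.41] F [-0.3 -0.5 -0.4] w 0.0851 t 3.8
shift tool [-0.0171 -0.544   0.0139]
turn about tool z (units) 0.065 shift after turn [-0.0202 -0.5439  0.0132]
```

View pics/w1.png

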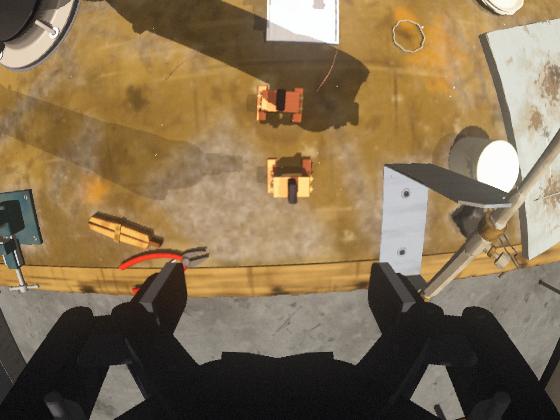

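Only two black-tabbed hangers are on the bench, at (281,100) and (291,185) in the wrist view. Now I'll move to the pawl with the fingers shut.

Emit:
{"api": "send_rows", "payload": {
  "series": [
    [[-0.002, -0.0495, 0], [0, 0, 0]],
    [[-0.002, -0.0495, 0], [0, 0, 0]],
    [[-0.002, -0.0495, 0], [0, 0, 0]],
    [[-0.002, -0.0495, 0], [0, 0, 0]],
    [[-0.002, -0.0495, 0], [0, 0, 0]],
    [[-0.002, -0.0495, 0], [0, 0, 0]],
    [[-0.002, -0.0495, 0], [0, 0, 0]],
    [[-0.002, -0.0495, 0], [0, 0, 0]],
    [[-0.002, -0.0495, 0], [0, 0, 0]],
    [[-0.002, -0.0495, 0], [0, 0, 0]],
    [[0, -0.022, 0.01], [0, 0, 0]],
    [[0, 0, 0], [0, 0, 0]]
  ],
  "fingers": 255
}}

```text
clock: 5.4
tcp_pos: [0.4451, 0.1736, 0.3326]
orientation: [3.14, -0.083, -0.002]
contact_force: [0.2, -0.2, 0.7]
grip_width: -0.0
```

```bash
python3 - <<'E'
from h import *
to((.449,.204,.25),yaw=YAW)
g=grab("wrist"); cv2.imwrite("pics/w2.png",g["frame"][:,:,::-1]); crop(g,"w2c",150,150,400,420,3,20)
E
```

```text
tcp [0.4451 0.1736 0.3326] tool yaw deg -3.04 tilt z [-0.0015  0.     -1.    ] q [ 0.32  0.14 -0.89  1.83  0.12  1.23 -0.66] F [ 0.2 -0.2  0.7] w -0.0 t 5.4
shift tool [ 0.0024 -0.0306  0.0826]
turn about tool z (units) 0.01 shift after turn [ 0.0022 -0.0306  0.0826]
```

View pics/w2.png

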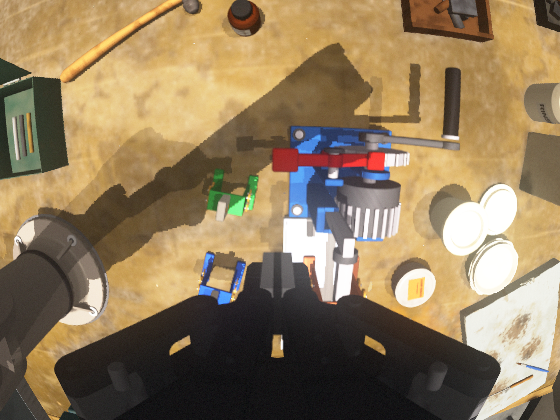

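View pics/w2c.png

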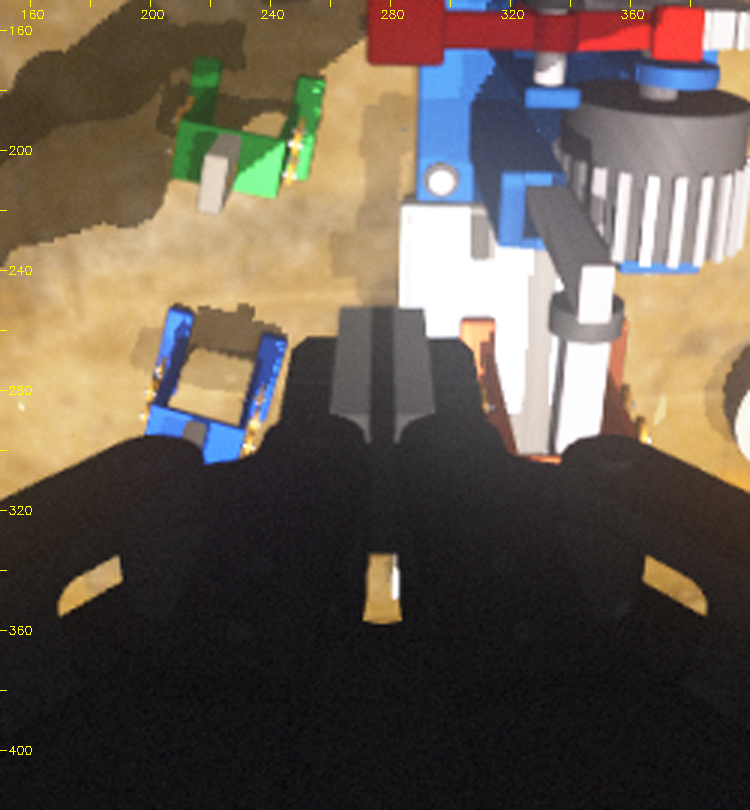

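The wrist view shows the pawl's red tail pad at (285.5,160) and its nose tab at (376,160). The crank grip runs from (453,68) to (451,137).

```bash
python3 - <<'E'
from h import *
g=grab("wrist")
print("tail",atz(g,285.5,160,.182),"nose",atz(g,376,160,.17))
print("grip",atz(g,453.5,68,.147),atz(g,451,137,.147))
t=atz(g,285.5,160,.182)
to((t[0],t[1],.20),yaw=YAW)
E
```

```text
tail [0.4535 0.2036 0.182 ] nose [0.5419 0.1986 0.17  ]
grip [0.6444 0.2975 0.147 ] [0.6393 0.2199 0.147 ]
tcp [0.4458 0.1717 0.3331] tool yaw deg -3.23 tilt z [-0.0005 -0.0008 -1.    ] q [ 0.32  0.14 -0.89  1.83  0.12  1.23 -0.66] F [1.2 0.5 0.7] w 0.0 t 5.5
shift tool [ 0.006  -0.0324  0.1331]
turn about tool z (units) -0.027 shift after turn [ 0.006  -0.0322  0.1331]
```

Emit:
{"api": "send_rows", "payload": {
  "series": [
    [[0.006, -0.032, 0.02], [0, 0, 0]],
    [[0, 0, 0.04], [0, 0, 0]],
    [[0, 0, 0.04], [0, 0, 0]],
    [[0, 0, 0.033], [0, 0, 0]],
    [[0, 0, 0.01], [0, 0, 0]],
    [[0, 0, 0.008], [0, 0, 0]],
    [[0, 0, 0.006], [0, 0, 0]],
    [[0, 0, 0.006], [0, 0, 0]],
    [[0, 0, 0.006], [0, 0, 0]],
    [[0, 0, 0.005], [0, 0, 0]],
    [[0, 0, 0.003], [0, 0, 0]],
    [[0, 0, 0], [0, 0, 0]]
  ]
}}

```text
clock: 7.0
tcp_pos: [0.453, 0.2051, 0.1561]
orientation: [3.14, -0.085, -0.0]
contact_force: [0.3, -1.0, -0.5]
grip_width: -0.0001
```

```bash
python3 - <<'E'
from h import *
to((.4535,.2036,.28),yaw=YAW)
s=grab("side"); crop(s,"s3",160,160,300,270,5)
E
```

```text
tcp [0.453  0.2051 0.1561] tool yaw deg -3.09 tilt z [-0.0003 -0.     -1.    ] q [ 0.14  0.4  -0.83  2.    0.37  0.9  -0.95] F [ 0.3 -1.  -0.5] w -0.0001 t 7.0
shift tool [ 0.0006  0.0015 -0.1239]
turn about tool z (units) 0.002 shift after turn [ 0.0006  0.0015 -0.1239]
```

View pics/s3.png

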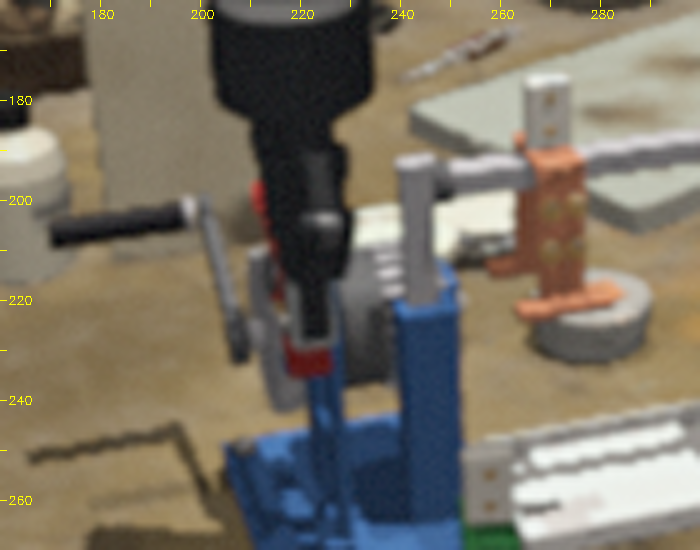

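Emit:
{"api": "send_rows", "payload": {
  "series": [
    [[0, 0, -0.03], [0, 0, 0]],
    [[0, 0, -0.04], [0, 0, 0]],
    [[0, 0, -0.04], [0, 0, 0]],
    [[0, 0, -0.02], [0, 1, 0]],
    [[0, 0, 0], [0, 1, 0]],
    [[0, 0, 0], [0, 1, 0]],
    [[0, 0, 0], [0, 0.6, 0]],
    [[0, 0, 0], [0, 0, 0]]
  ],
  "fingers": 80
}}

```text
clock: 8.05
tcp_pos: [0.4522, 0.2053, 0.2865]
orientation: [3.092, -0.081, 0.491]
contact_force: [-0.4, 0.4, 0.0]
grip_width: 0.0589
```

```bash
cat >> h.py <<'E'
AX=np.array([.560,.2633,.110]); LX=np.array([np.cos(YAW),np.sin(YAW),0]); LY=np.array([-np.sin(YAW),np.cos(YAW),0]); Z=np.array([0,0,1.])
def grip(phi,rad=.09): a=1.15-phi; return AX+rad*(np.sin(a)*LX+np.cos(a)*Z)
E
python3 - <<'E'
from h import *
o=r.get_obs(); tz=R.from_rotvec(o["orientation"]).as_matrix()[:,2]
p=grip(0)+.008*LY+.019*tz
print(p); to(p-.08*tz); to(p)
g=grab("wrist"); cv2.imwrite("pics/w3.png",g["frame"][:,:,::-1])
E
```

```text
[0.6483 0.2665 0.1287]
tcp [0.4522 0.2053 0.2865] tool yaw deg -2.99 tilt z [ 0.3091 -0.0174 -0.9509] q [ 0.22  0.05 -0.92  2.05  0.33  0.86 -0.94] F [-0.4  0.4  0. ] w 0.0589 t 8.05
shift tool [ 0.1344 -0.0717  0.1296]
tcp [0.4522 0.2053 0.2865] tool yaw deg -2.99 tilt z [ 0.3091 -0.0174 -0.9509] q [ 0.22  0.05 -0.92  2.05  0.33  0.86 -0.94] F [-0.4  0.4  0. ] w 0.0589 t 8.05
shift tool [ 0.1344 -0.0717  0.2096]
```

View pics/w3.png

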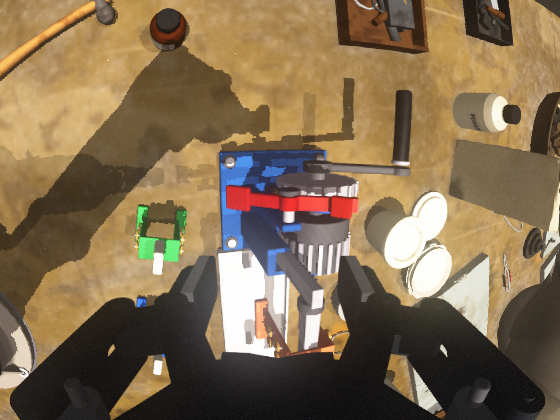

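Emit:
{"api": "send_rows", "payload": {
  "series": [
    [[0.017, -0.012, 0.015], [0, 0, 0]],
    [[0.017, -0.012, 0.015], [0, 0, 0]],
    [[0.017, -0.012, 0.015], [0, 0, 0]],
    [[0.017, -0.012, 0.015], [0, 0, 0]],
    [[0.017, -0.012, 0.015], [0, 0, 0]],
    [[0.017, -0.012, 0.015], [0, 0, 0]],
    [[0.017, 0, 0.015], [0, 0, 0]],
    [[0.0155, 0, 0.015], [0, 0, 0]],
    [[0, 0, 0], [0, 0, 0]]
  ]
}}

```text
clock: 9.22
tcp_pos: [0.6229, 0.2667, 0.2121]
orientation: [3.093, -0.088, 0.486]
contact_force: [-0.6, -0.9, 0.1]
grip_width: 0.0591
```

```bash
python3 - <<'E'
from h import *
o=r.get_obs(); tz=R.from_rotvec(o["orientation"]).as_matrix()[:,2]
p=grip(0)+.008*LY+.019*tz
to(p)
g=grab("wrist"); cv2.imwrite("pics/w4.png",g["frame"][:,:,::-1])
print(proj(g,grip(0)+.039*LY),proj(g,grip(0)-.039*LY))
s=grab("side"); cv2.imwrite("pics/s4.png",s["frame"][:,:,::-1])
E
```

```text
tcp [0.6229 0.2667 0.2121] tool yaw deg -3.24 tilt z [ 0.3064 -0.0181 -0.9517] q [ 0.01  0.49 -0.79  1.76  0.72  0.91 -1.16] F [-0.6 -0.9  0.1] w 0.0591 t 9.225
shift tool [-0.0015 -0.0013  0.0872]
[276.6249 175.6161] [277.0012 280.9007]
```

View pics/w4.png

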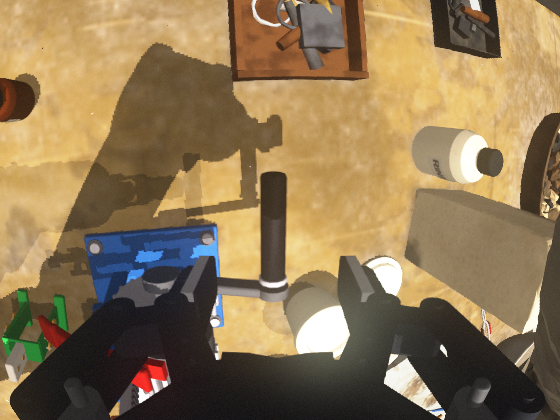

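View pics/s4.png

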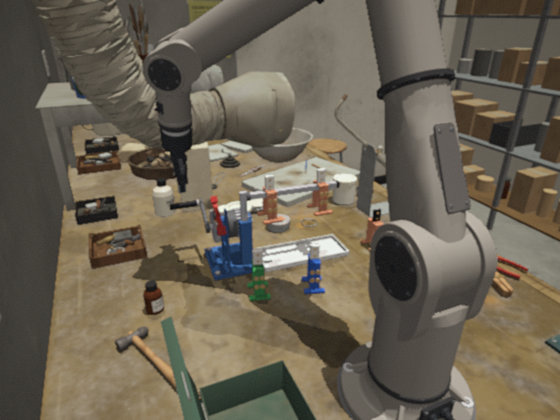

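The grip is centred between the jaws, and the hose is clear of the wrist. Descending to grasp it.

Emit:
{"api": "send_rows", "payload": {
  "series": [
    [[-0.003, 0, 0.02], [0, 0, 0]],
    [[0, 0, 0.02], [0, 0, 0]],
    [[0, 0, 0.02], [0, 0, 0]],
    [[0, 0, 0.015], [0, 0, 0]],
    [[0, 0, 0.012], [0, 0, 0]],
    [[0, 0, 0], [0, 0, 0]]
  ]
}}

```text
clock: 10.07
tcp_pos: [0.6455, 0.2666, 0.1289]
orientation: [3.093, -0.083, 0.488]
contact_force: [-0.3, 0.3, -0.3]
grip_width: 0.0586
```

Emit:
{"api": "send_rows", "payload": {
  "series": [
    [[0, 0, 0], [0, 0, 0]],
    [[0, 0, 0], [0, 0, 0]],
    [[0, 0, 0], [0, 0, 0]],
    [[0, 0, 0], [0, 0, 0]],
    [[0, 0, 0], [0, 0, 0]]
  ],
  "fingers": 255,
  "grip_force": 40
}}

```text
clock: 10.7
tcp_pos: [0.6464, 0.2672, 0.1311]
orientation: [3.094, -0.084, 0.493]
contact_force: [1.5, 0.9, 5.7]
grip_width: 0.0163
```

```bash
python3 - <<'E'
from h import *
o=r.get_obs(); M=R.from_rotvec(o["orientation"]); tz=M.as_matrix()[:,2]
gp=o["tcp_pos"]-.019*tz; d=gp-AX
print("w",o["grip_width"],"F",o["contact_force"],"lift rel axle",d@LX,d@LY,d[2],"rad",np.hypot(d@LX,d[2]),"ang",np.arctan2(d@LX,d[2]))
n=20
phis=np.linspace(0,2.28,n+1); prev=grip(0)
for a in phis[1:]:
    q=grip(a); print(M.inv().apply(q-prev).round(4)); prev=q
E
```

```text
w 0.01627765022844473 F [1.457  0.8612 5.7073] lift rel axle 0.08014324357040425 0.008555541283084252 0.03911803758689501 rad 0.0891804931284576 ang 1.116712744733353
[-0.0017 -0.     -0.0101]
[-0.0028 -0.     -0.0099]
[-0.0039 -0.     -0.0095]
[-0.005 -0.    -0.009]
[-0.0059 -0.     -0.0084]
[-0.0069 -0.     -0.0076]
[-0.0077 -0.     -0.0068]
[-0.0084 -0.     -0.0059]
[-0.009  -0.     -0.0049]
[-0.0095 -0.     -0.0038]
[-0.0099 -0.     -0.0027]
[-0.0101  0.     -0.0016]
[-0.0102  0.     -0.0004]
[-0.0102  0.      0.0007]
[-0.0101  0.      0.0019]
[-0.0098  0.      0.003 ]
[-0.0094  0.      0.0041]
[-0.0089  0.      0.0052]
[-0.0082  0.      0.0061]
[-0.0075  0.      0.007 ]
```

Emit:
{"api": "send_rows", "payload": {
  "series": [
    [[-0.0017, 0, -0.01], [0, 0, 0]],
    [[-0.0028, 0, -0.0099], [0, 0, 0]],
    [[-0.0039, 0, -0.0095], [0, 0, 0]],
    [[-0.005, 0, -0.009], [0, 0, 0]],
    [[-0.0059, 0, -0.0084], [0, 0, 0]],
    [[-0.0069, 0, -0.0076], [0, 0, 0]],
    [[-0.0077, 0, -0.0068], [0, 0, 0]],
    [[0, 0, 0], [0, 0, 0]]
  ]
}}

```text
clock: 11.7
tcp_pos: [0.5936, 0.2708, 0.1792]
orientation: [3.094, -0.081, 0.492]
contact_force: [-1.2, 1.9, 11.6]
grip_width: 0.0163
```

```bash
cat > arc.py <<'E'
from h import *
def st():
    o=r.get_obs(); M=R.from_rotvec(o["orientation"]); tz=M.as_matrix()[:,2]
    gp=o["tcp_pos"]-.019*tz; d=gp-AX
    print("w",o["grip_width"],"F",o["contact_force"],"M",o["moment"],"rad",np.hypot(d@LX,d[2]),"phi",1.15-np.arctan2(d@LX,d[2]),"y",d@LY, "t",o["clock"])
    return M
if __name__=="__main__": st()
E
python3 arc.py
python3 - <<'E'
from h import *
s=grab("side"); crop(s,"s5",160,120,360,270,4)
E
```

```text
w 0.016337141322198646 F [-1.2198  1.8897 11.6249] M [ 0.1882 -0.0406 -0.0244] rad 0.09143561331383354 phi 0.847064488904285 y 0.009283272682387196 t 11.7
```

View pics/s5.png

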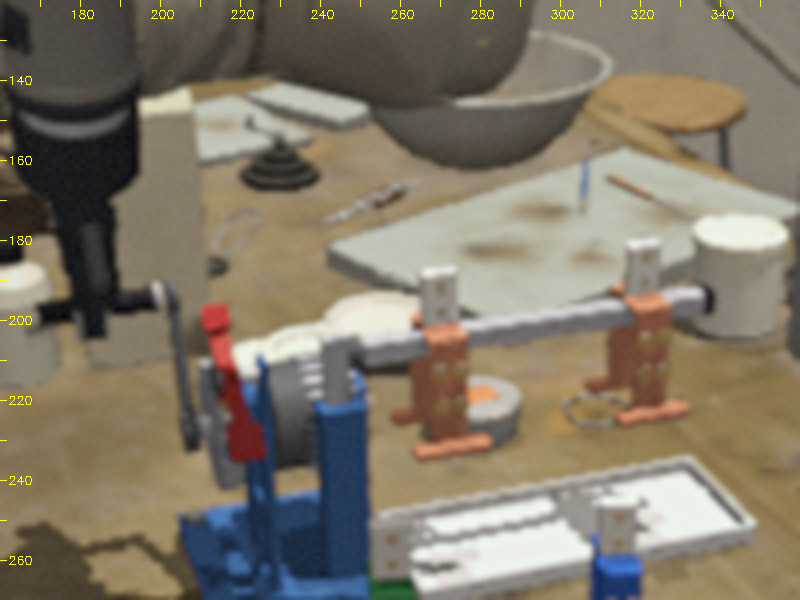

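```bash
python3 - <<'E'
from arc import *
M=st()
phis=np.linspace(.82,2.3,15); prev=grip(.82)
for a in phis[1:]:
    q=grip(a,.0905); print(M.inv().apply(q-prev).round(4)); prev=q
E
```

```text
w 0.016533008582352442 F [-0.7372  2.0875 10.4036] M [ 0.2847 -0.0328 -0.0614] rad 0.0913823539794725 phi 0.846174607484219 y 0.009287398679747894 t 11.75
[-0.0076 -0.     -0.0057]
[-0.0085 -0.     -0.0045]
[-0.0089 -0.     -0.0036]
[-0.0092 -0.     -0.0026]
[-0.0094 -0.     -0.0016]
[-0.0095 -0.     -0.0006]
[-0.0096 -0.      0.0004]
[-0.0095 -0.      0.0014]
[-0.0093 -0.      0.0024]
[-0.009  -0.      0.0034]
[-0.0085 -0.      0.0043]
[-0.008  -0.      0.0052]
[-0.0075 -0.      0.006 ]
[-0.0068  0.      0.0067]
```

Emit:
{"api": "send_rows", "payload": {
  "series": [
    [[-0.0078, 0, -0.0067], [0, 0, 0]],
    [[-0.0085, 0, -0.0055], [0, 0, 0]],
    [[-0.0089, 0, -0.0036], [0, 0, 0]],
    [[-0.0092, 0, -0.0026], [0, 0, 0]],
    [[-0.0094, 0, -0.0016], [0, 0, 0]],
    [[-0.0095, 0, -0.0006], [0, 0, 0]],
    [[-0.0096, 0, 0.0004], [0, 0, 0]],
    [[-0.0095, 0, 0.0014], [0, 0, 0]],
    [[0, 0, 0], [0, 0, 0]]
  ]
}}

```text
clock: 12.88
tcp_pos: [0.5172, 0.2755, 0.1715]
orientation: [3.097, -0.079, 0.485]
contact_force: [3.1, 9.4, -9.5]
grip_width: 0.0165
```

```bash
python3 arc.py
```

```text
w 0.01654894502705324 F [ 3.1448  9.3688 -9.5222] M [2.026  0.3342 0.4926] rad 0.09362889943314248 phi 1.7037655544633534 y 0.009816782340726015 t 12.875
```

Emit:
{"api": "send_rows", "payload": {
  "series": [
    [[-0.0093, -0.001, 0.0034], [0, 0, 0]],
    [[-0.009, -0.001, 0.0044], [0, 0, 0]],
    [[-0.0085, 0, 0.0048], [0, 0, 0]],
    [[-0.008, 0, 0.0052], [0, 0, 0]],
    [[-0.0075, 0, 0.006], [0, 0, 0]],
    [[-0.0068, 0, 0.0067], [0, 0, 0]],
    [[-0.002, 0, 0.003], [0, 0, 0]],
    [[0, 0, 0], [0, 0, 0]]
  ]
}}

```text
clock: 13.88
tcp_pos: [0.483, 0.2786, 0.1295]
orientation: [3.091, -0.083, 0.5]
contact_force: [-14.5, -5.1, 39.5]
grip_width: 0.0166
```

```bash
python3 arc.py
python3 - <<'E'
from h import *
s=grab("side"); crop(s,"s6",160,120,360,270,4)
E
```

```text
w 0.016637788889960366 F [-14.5121  -5.0807  39.4565] M [-1.1739  0.3059 -0.546 ] rad 0.09175894929110459 phi 2.2994302561454494 y 0.011114675512556887 t 13.875
```

View pics/s6.png

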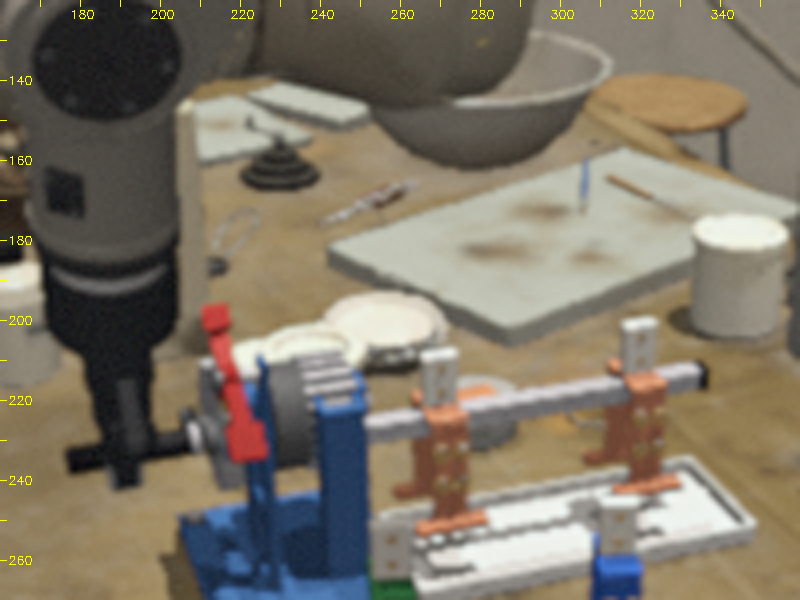

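At the bottom stop: phi is about 2.3 and the bar is down. I'll relax the push, release, and retreat.

Emit:
{"api": "send_rows", "payload": {
  "series": [
    [[0.001, 0, -0.004], [0, 0, 0]],
    [[0, 0, 0], [0, 0, 0]]
  ]
}}

```text
clock: 14.18
tcp_pos: [0.4824, 0.2781, 0.1308]
orientation: [3.094, -0.083, 0.494]
contact_force: [0.4, 3.2, 10.2]
grip_width: 0.0165
```

```bash
python3 arc.py
```

```text
w 0.01651977497902046 F [ 0.4126  3.2293 10.2148] M [ 0.5143 -0.3248  0.0907] rad 0.09269329804113269 phi 2.2887188273001486 y 0.01058919132462907 t 14.175
```

Emit:
{"api": "send_rows", "payload": {
  "series": [
    [[0, 0, 0], [0, 0, 0]],
    [[0, 0, 0], [0, 0, 0]],
    [[0, 0, 0], [0, 0, 0]],
    [[0, 0, 0], [0, 0, 0]]
  ],
  "fingers": 60
}}

```text
clock: 14.68
tcp_pos: [0.4814, 0.2773, 0.1293]
orientation: [3.093, -0.083, 0.489]
contact_force: [0.6, -0.2, -0.0]
grip_width: 0.0651
```

Emit:
{"api": "send_rows", "payload": {
  "series": [
    [[0, 0, -0.02], [0, 0, 0]],
    [[0, 0, -0.03], [0, 0, 0]],
    [[0, 0, -0.04], [0, 0, 0]],
    [[0, 0, -0.04], [0, 0, 0]],
    [[0, 0, -0.03], [0, -1, 0]],
    [[0, 0, 0], [0, -1, 0]],
    [[0, 0, 0], [0, -1, 0]],
    [[0, 0, 0], [0, -0.7, 0]],
    [[0, 0, 0], [0, 0, 0]]
  ]
}}

```text
clock: 15.8
tcp_pos: [0.4331, 0.2799, 0.2814]
orientation: [-3.14, 0.087, 0.015]
contact_force: [-0.3, -0.6, -0.6]
grip_width: 0.0655
```

```bash
python3 - <<'E'
from h import *
to((.4994,.0613,.27),yaw=YAW)
t=grab("top"); crop(t,"t6",180,150,440,290,3)
E
```

```text
tcp [0.4331 0.2799 0.2814] tool yaw deg -3.19 tilt z [-0.0096  0.0007 -1.    ] q [ 0.1   0.3  -0.95  1.82  0.26  1.16 -0.98] F [-0.3 -0.6 -0.6] w 0.0655 t 15.8
shift tool [0.0785 0.2145 0.0106]
turn about tool z (units) -0.019 shift after turn [0.078  0.2147 0.0114]
```

View pics/t6.png

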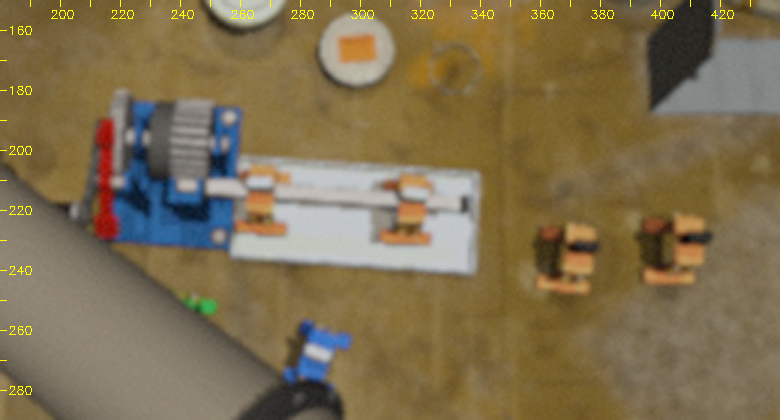

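The bar is down. Whites are on it at (260,200) and (411,205) in the crop, and the blacks are unmoved. The gap between the whites is about 144 mm, so I'll hang the first black one in the middle. Each freed bench spot then takes a white one. First I'll look at black A.

Emit:
{"api": "send_rows", "payload": {
  "series": [
    [[0, 0.02, -0.02], [0, 0, 0]],
    [[0, 0.05, 0], [0, 0, 0]],
    [[0, 0.05, 0], [0, 0, 0]],
    [[0, 0.05, 0], [0, 0, 0]],
    [[0, 0.05, 0], [0, 0, 0]],
    [[0, 0.05, 0], [0, 0, 0]],
    [[0, 0.05, 0], [0, 0, 0]],
    [[0, 0.05, 0], [0, 0, 0]],
    [[0, 0.05, 0], [0, 0, 0]],
    [[0, 0.05, 0], [0, 0, 0]],
    [[0.02, 0.05, 0], [0, 0, 0]],
    [[0.02, 0.04, 0], [0, 0, 0]],
    [[0, 0.02, 0], [0, 0, 0]],
    [[0, 0, 0], [0, 0, 0]]
  ]
}}

```text
clock: 17.6
tcp_pos: [0.4404, -0.3012, 0.3013]
orientation: [-3.14, 0.087, 0.015]
contact_force: [0.6, 1.1, -0.1]
grip_width: 0.065
```

```bash
python3 - <<'E'
from h import *
to((.445,-.249,.27),yaw=YAW)
t=grab("wrist"); crop(t,"w7",160,80,400,270,3,20)
E
```

```text
tcp [ 0.4404 -0.3012  0.3013] tool yaw deg -3.16 tilt z [-0.0094  0.0005 -1.    ] q [ 0.93  0.23 -0.52  1.77  0.13  1.18  0.31] F [ 0.6  1.1 -0.1] w 0.065 t 17.6
shift tool [ 0.002  -0.0523  0.0312]
turn about tool z (units) -0.013 shift after turn [ 0.0018 -0.0523  0.0313]
```

View pics/w7.png

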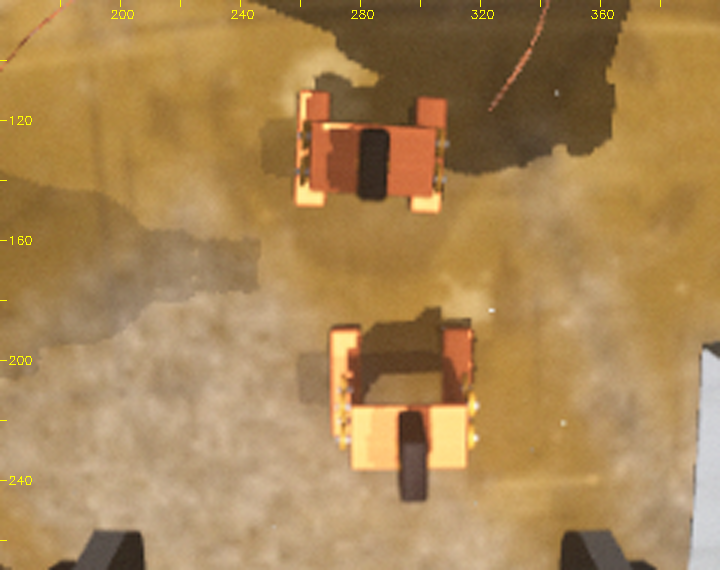

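```bash
python3 - <<'E'
from h import *
g=grab("wrist")
for nm,c in (("A",[(263,120.5),(305.5,121.5),(262.5,144.5),(304,146)]),("B",[(276.5,215),(315.5,214.5),(276.5,236.5),(315.5,236)])):
    P=np.array([atz(g,*p,.084) for p in c]); m=P.mean(0); e=P[1]-P[0]+P[3]-P[2]
    print(nm,m,"yaw",np.degrees(np.arctan2(e[1],e[0])),"len",np.linalg.norm(e)/2, proj(g,m+[0,0,.038]))
to((m[0],m[1],.1),yaw=YAW)
print("tab A top",atz(g,285,133,.122),"B top front",atz(g,298,236,.122))
E
```

```text
A [ 0.4478 -0.247   0.084 ] yaw -4.6137347949161045 len 0.04619719157916009 [284.2328 134.9437]
B [ 0.4569 -0.3548  0.084 ] yaw -2.2674091747697243 len 0.04583902927404085 [297.735  237.3811]
tcp [ 0.441  -0.2991  0.3017] tool yaw deg -2.99 tilt z [-0.0089  0.0006 -1.    ] q [ 0.93  0.23 -0.53  1.77  0.13  1.18  0.31] F [ 0.1 -0.2  0.1] w 0.065 t 17.7
shift tool [0.0206 0.0547 0.2015]
turn about tool z (units) 0.021 shift after turn [0.0189 0.0547 0.2017]
tab A top [ 0.4487 -0.2451  0.122 ] B top front [ 0.4572 -0.3532  0.122 ]
```

```bash
python3 - <<'E'
from h import *
to((.448,-.2465,.089),yaw=np.radians(-4.6))
E
```

```text
tcp [ 0.441  -0.2991  0.3017] tool yaw deg -2.99 tilt z [-0.0089  0.0006 -1.    ] q [ 0.93  0.23 -0.53  1.77  0.13  1.18  0.31] F [ 0.1 -0.2  0.1] w 0.065 t 17.7
shift tool [ 0.0061 -0.0529  0.2126]
turn about tool z (units) 0.322 shift after turn [ 0.0028 -0.053   0.2127]
```

Emit:
{"api": "send_rows", "payload": {
  "series": [
    [[0, 0, 0.01], [0, 0.1, 0.32]],
    [[0.003, -0.027, 0.02], [0, 0, 0]],
    [[0, -0.026, 0.03], [0, 0, 0]],
    [[0, 0, 0.04], [0, 0, 0]],
    [[0, 0, 0.03], [0, 0, 0]],
    [[0, 0, 0.02], [0, 0, 0]],
    [[0, 0, 0], [0, 0, 0]]
  ]
}}

```text
clock: 18.58
tcp_pos: [0.447, -0.2469, 0.1501]
orientation: [-3.138, 0.127, 0.005]
contact_force: [1.2, 0.7, 0.5]
grip_width: 0.0654
```

```bash
python3 - <<'E'
from h import *
to((.448,-.2465,.089),yaw=np.radians(-4.6))
t=grab("wrist"); crop(t,"w8",160,150,400,340,3,20)
E
```

```text
tcp [ 0.447  -0.2469  0.1501] tool yaw deg -4.64 tilt z [-0.0028  0.0016 -1.    ] q [ 0.82  0.36 -0.52  1.99  0.23  0.85  0.08] F [1.2 0.7 0.5] w 0.0654 t 18.575
shift tool [ 0.0011 -0.0004  0.0611]
turn about tool z (units) -0.007 shift after turn [ 0.001  -0.0004  0.0611]
```

View pics/w8.png

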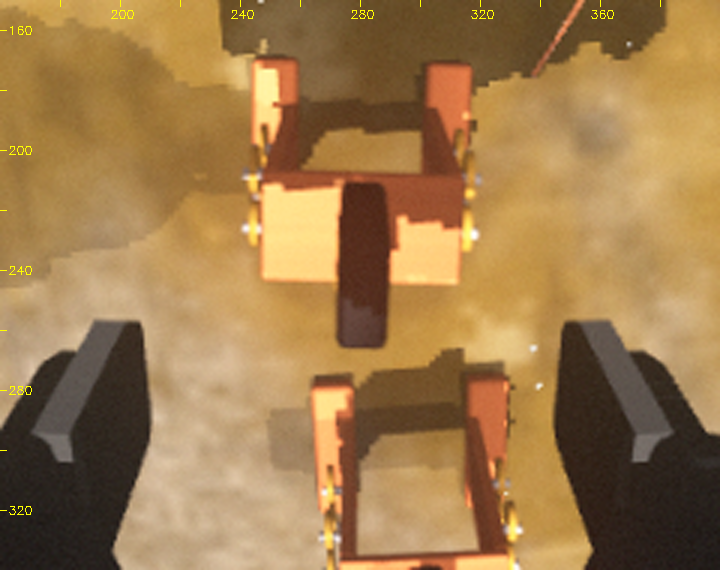

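Black tab A sits centred between the jaws at (280,255). Descending and closing.

Emit:
{"api": "send_rows", "payload": {
  "series": [
    [[0.001, 0, 0.03], [0, 0, 0]],
    [[0, 0, 0.02], [0, 0, 0]],
    [[0, 0, 0.011], [0, 0, 0]],
    [[0, 0, 0], [0, 0, 0]]
  ]
}}

```text
clock: 19.12
tcp_pos: [0.4495, -0.2483, 0.0908]
orientation: [3.139, -0.128, 0.0]
contact_force: [0.1, 0.0, -0.1]
grip_width: 0.0654
```

Emit:
{"api": "send_rows", "payload": {
  "series": [
    [[0, 0, 0], [0, 0, 0]],
    [[0, 0, 0], [0, 0, 0]],
    [[0, 0, 0], [0, 0, 0]],
    [[0, 0, 0], [0, 0, 0]],
    [[0, 0, 0], [0, 0, 0]]
  ],
  "fingers": 255,
  "grip_force": 60
}}

```text
clock: 19.75
tcp_pos: [0.4495, -0.2487, 0.0909]
orientation: [3.138, -0.129, 0.0]
contact_force: [-0.8, -0.1, 4.7]
grip_width: 0.0093
```

Emit:
{"api": "send_rows", "payload": {
  "series": [
    [[0, 0, -0.02], [0, 0, 0]],
    [[0, 0, -0.03], [0, 0, 0]],
    [[0, 0, -0.04], [0, 0, 0]],
    [[0, 0, -0.04], [0, 0, -0.31]],
    [[0, 0, -0.03], [0, 0, 0]],
    [[0, 0, 0], [0, 0, 0]]
  ]
}}

```text
clock: 20.5
tcp_pos: [0.4506, -0.2488, 0.2526]
orientation: [3.138, -0.086, 0.006]
contact_force: [0.6, 0.3, -1.4]
grip_width: 0.0092
```

```bash
python3 - <<'E'
from h import *
t=grab("top"); crop(t,"t8",230,180,430,270,4)
s=grab("side"); crop(s,"s8",220,170,370,290,5)
BM=np.array([.494,-.0295,.112]); print("cap tri later")
to((.495,-.012,.235),yaw=YAW)
E
```

```text
cap tri later
tcp [ 0.4489 -0.2483  0.2498] tool yaw deg -3.14 tilt z [-0.0009  0.0002 -1.    ] q [ 0.87  0.24 -0.56  1.89  0.15  1.06  0.19] F [-0.2  0.4 -1.2] w 0.0091 t 20.6
shift tool [ 0.0331 -0.2385  0.0148]
turn about tool z (units) -0.009 shift after turn [ 0.0333 -0.2384  0.0148]
```

View pics/t8.png

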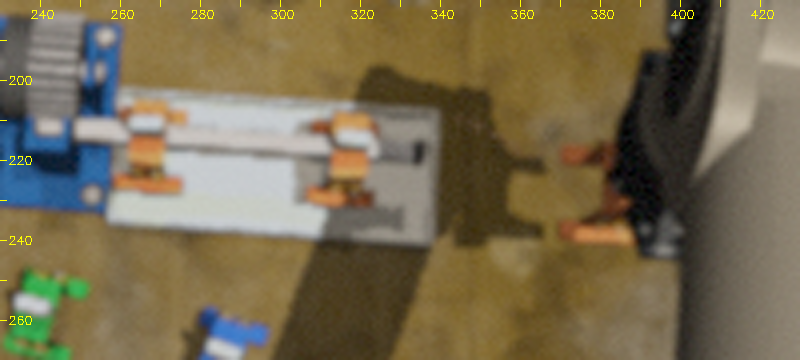

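View pics/s8.png

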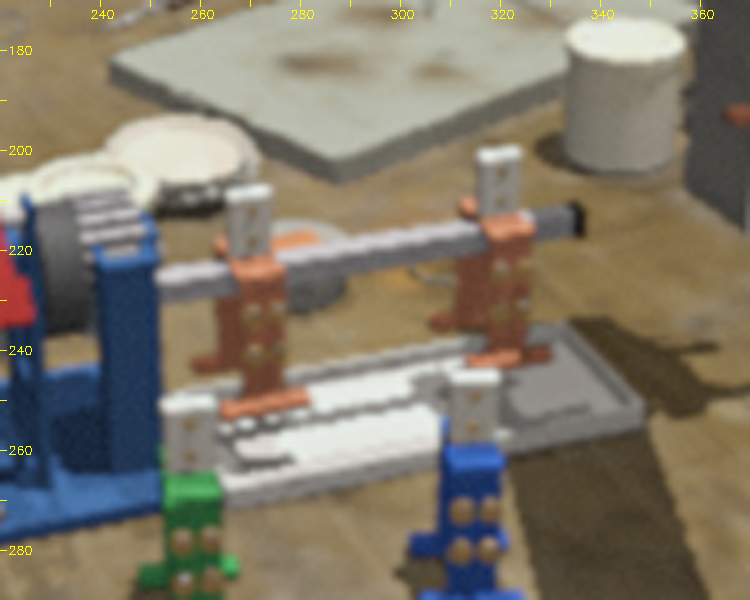

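```bash
python3 - <<'E'
from h import *
t=grab("top"); s=grab("side")
print("cap",tri((t,335,218),(s,335.5,214)), atz(t,335,218,.12))
for p in [(256,212.5),(285,214),(305,215.3)]: print("bar",atz(t,*p,.12))
print("w0",tri((t,266.5,211),(s,269.5,208)),"w1",tri((t,317.5,214.5),(s,319.5,200)))
for l in (.09,0,-.1): print(l,[proj(t,np.array([.494,-.0295,.12])+l*LY+dx*LX) for dx in (-.007,.007)])
E
```

```text
cap (array([ 0.487 , -0.1363,  0.1104]), [np.float64(0.0013208377305566736), np.float64(0.0013208377305565936)]) [ 0.4847 -0.1362  0.12  ]
bar [0.5001 0.0906 0.12  ]
bar [0.496  0.0072 0.12  ]
bar [ 0.4924 -0.0502  0.12  ]
w0 (array([0.498 , 0.0608, 0.162 ]), [np.float64(0.0019037460102346658), np.float64(0.0019037460102345534)]) w1 (array([ 0.4878, -0.0818,  0.1638]), [np.float64(0.0008940613152856286), np.float64(0.0008940613152856176)])
0.09 [array([266.366 , 215.3598]), array([266.6723, 210.5694])]
0 [array([297.6581, 217.1168]), array([297.8991, 212.3182])]
-0.1 [array([332.497, 219.073]), array([332.6651, 214.2652])]
```

Emit:
{"api": "send_rows", "payload": {
  "series": [
    [[0, 0, -0.03], [0, 0, 0]],
    [[0.005, -0.03, 0], [0, 0, 0]],
    [[0.005, -0.035, 0], [0, 0, 0]],
    [[0.006, -0.035, 0], [0, 0, 0]],
    [[0.006, -0.035, 0], [0, 0, 0]],
    [[0.006, -0.035, 0], [0, 0, 0]],
    [[0.005, -0.035, 0], [0, 0, 0]],
    [[0, -0.034, 0], [0, 0, 0]],
    [[0, 0, 0], [0, 0, 0]]
  ]
}}

```text
clock: 21.82
tcp_pos: [0.4948, -0.0084, 0.2796]
orientation: [-3.139, 0.077, 0.003]
contact_force: [-0.2, -0.0, -1.0]
grip_width: 0.009
```

```bash
python3 - <<'E'
from h import *
to((.4948,-.0105,.145),yaw=YAW)
g=grab("wrist"); cv2.imwrite("pics/w9.png",g["frame"][:,:,::-1])
E
```

```text
tcp [ 0.4948 -0.0084  0.2796] tool yaw deg -2.82 tilt z [-0.0017  0.0014 -1.    ] q [ 0.54  0.2  -0.73  1.88  0.15  1.12 -0.3 ] F [-0.2 -0.  -1. ] w 0.009 t 21.825
shift tool [0.0003 0.0023 0.1346]
turn about tool z (units) 0.055 shift after turn [0.0001 0.0021 0.1346]
```

View pics/w9.png

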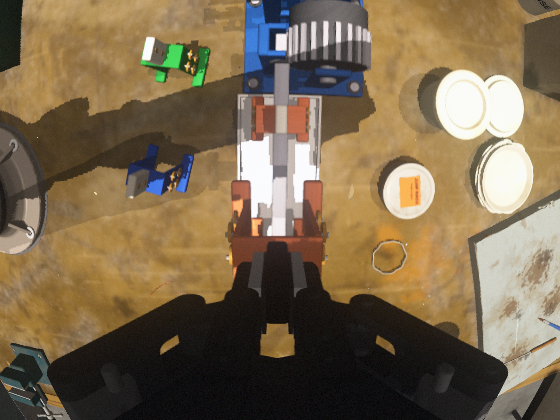

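Held hanger A straddles the bar line: feet at (242,210) and (313,210), bar at (281,200). Lowering it.

Emit:
{"api": "send_rows", "payload": {
  "series": [
    [[0.001, 0.002, 0.03], [0, 0, 0]],
    [[0, 0, 0.03], [0, 0, 0]],
    [[0, 0, 0.03], [0, 0, 0]],
    [[0, 0, 0.025], [0, 0, 0]],
    [[0, 0, 0.02], [0, 0, 0]],
    [[0, 0, 0.01], [0, 0, 0]],
    [[0, 0, 0], [0, 0, 0]]
  ]
}}

```text
clock: 22.75
tcp_pos: [0.4958, -0.0143, 0.1349]
orientation: [3.14, -0.087, -0.003]
contact_force: [-0.1, 0.1, -0.7]
grip_width: 0.0095
```

```bash
python3 - <<'E'
from h import *
to((.4948,-.0105,.131),yaw=YAW)
s=grab("side"); crop(s,"s9",220,170,370,290,5)
E
```

```text
tcp [ 0.4958 -0.0143  0.1349] tool yaw deg -3.18 tilt z [-0.0017 -0.0001 -1.    ] q [ 0.46  0.39 -0.67  2.03  0.32  0.83 -0.45] F [-0.1  0.1 -0.7] w 0.0095 t 22.75
shift tool [-0.0012 -0.0038  0.0039]
turn about tool z (units) -0.018 shift after turn [-0.0012 -0.0038  0.0039]
```

View pics/s9.png

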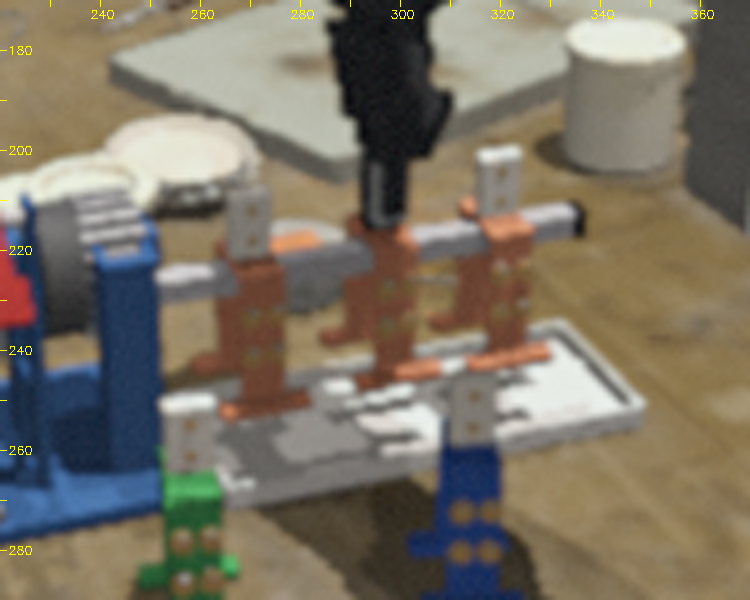

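Emit:
{"api": "send_rows", "payload": {
  "series": [
    [[0, 0, 0.004], [0, 0, 0]],
    [[0, 0, 0], [0, 0, 0]]
  ]
}}

```text
clock: 23.05
tcp_pos: [0.4964, -0.0138, 0.1318]
orientation: [3.14, -0.086, 0.001]
contact_force: [-0.9, 0.4, -0.8]
grip_width: 0.0089
```

Emit:
{"api": "send_rows", "payload": {
  "series": [
    [[0, 0, 0], [0, 0, 0]],
    [[0, 0, 0], [0, 0, 0]],
    [[0, 0, 0], [0, 0, 0]],
    [[0, 0, -0.02], [0, 0, 0]],
    [[0, 0, -0.03], [0, 0, 0]],
    [[0, 0, -0.04], [0, 0, 0]],
    [[0, 0, -0.04], [0, 0, 0]],
    [[0, 0.03, 0], [0, 0, 0]],
    [[0, 0, 0], [0, 0, 0]]
  ],
  "fingers": 60
}}

```text
clock: 24.18
tcp_pos: [0.4946, -0.046, 0.2618]
orientation: [3.139, -0.092, 0.001]
contact_force: [-0.2, -0.3, -0.9]
grip_width: 0.0656
```

```bash
python3 - <<'E'
from h import *
to((.4885,-.083,.24),yaw=YAW)
s=grab("side"); crop(s,"s10",220,170,370,290,5)
g=grab("wrist"); crop(g,"w10",160,80,400,280,3,20)
E
```

```text
tcp [ 0.4946 -0.046   0.2618] tool yaw deg -3.35 tilt z [ 0.0005 -0.0015 -1.    ] q [ 0.59  0.22 -0.71  1.9   0.16  1.08 -0.25] F [-0.2 -0.3 -0.9] w 0.0656 t 24.175
shift tool [-0.004   0.0372  0.0219]
turn about tool z (units) -0.052 shift after turn [-0.0041  0.0373  0.0218]
```

View pics/s10.png

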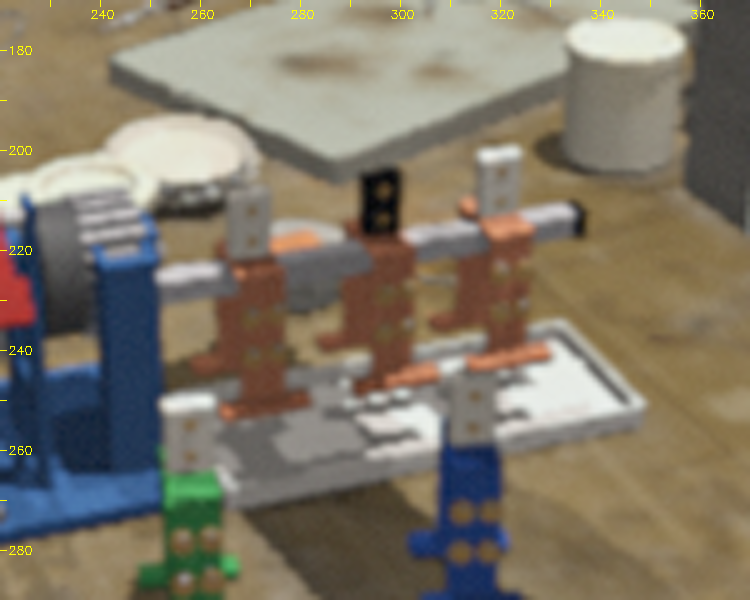

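View pics/w10.png

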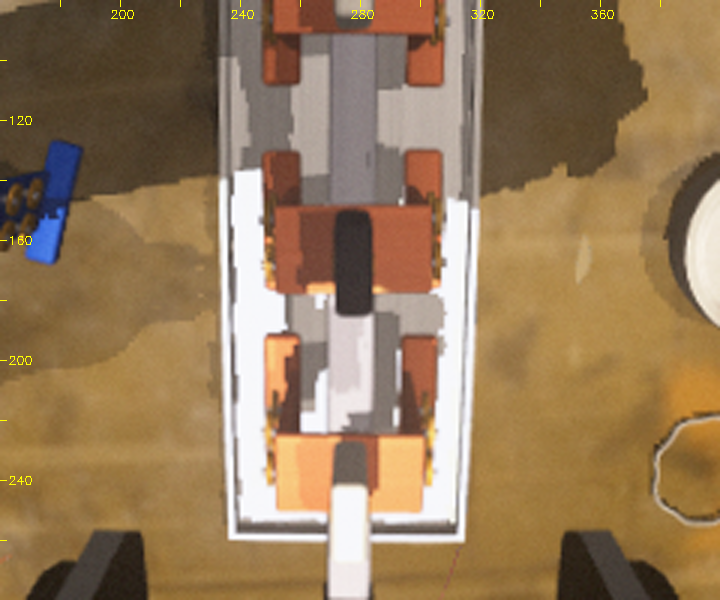

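A hangs properly. The white-tabbed one next to it is at (276,238), bridge corners (251.5,225) and (300,249). Now I'll take that one.

```bash
python3 - <<'E'
from h import *
g=grab("wrist")
P=np.array([atz(g,*p,.124) for p in [(251.8,225),(300.5,224.7),(252,250.5),(300,249.5)]]); print(P, P.mean(0))
m=P.mean(0)
to((m[0],m[1],.131),yaw=YAW)
E
```

```text
[[ 0.4687 -0.0679  0.124 ]
 [ 0.5131 -0.0701  0.124 ]
 [ 0.4668 -0.0931  0.124 ]
 [ 0.5118 -0.0946  0.124 ]] [ 0.4901 -0.0814  0.124 ]
tcp [ 0.4944 -0.043   0.2613] tool yaw deg -3.11 tilt z [-0.0005  0.0003 -1.    ] q [ 0.59  0.22 -0.72  1.9   0.16  1.08 -0.25] F [-0.1 -0.   0.2] w 0.0652 t 24.325
shift tool [-0.0022  0.0386  0.1303]
turn about tool z (units) -0.003 shift after turn [-0.0022  0.0386  0.1303]
```

Emit:
{"api": "send_rows", "payload": {
  "series": [
    [[-0.002, 0.038, 0.01], [0, 0, 0]],
    [[0, 0, 0.03], [0, 0, 0]],
    [[0, 0, 0.03], [0, 0, 0]],
    [[0, 0, 0.03], [0, 0, 0]],
    [[0, 0, 0.02], [0, 0, 0]],
    [[0, 0, 0.009], [0, 0, 0]],
    [[0, 0, 0], [0, 0, 0]]
  ]
}}

```text
clock: 25.2
tcp_pos: [0.4904, -0.0808, 0.1323]
orientation: [-3.14, 0.084, 0.001]
contact_force: [-0.3, -0.1, -0.0]
grip_width: 0.0654
```

Emit:
{"api": "send_rows", "payload": {
  "series": [
    [[0, 0, 0], [0, 0, 0]],
    [[0, 0, 0], [0, 0, 0]],
    [[0, 0, 0], [0, 0, 0]],
    [[0, 0, 0], [0, 0, 0]],
    [[0, 0, 0], [0, 0, 0]]
  ],
  "fingers": 255
}}

```text
clock: 25.82
tcp_pos: [0.4911, -0.0816, 0.1331]
orientation: [3.14, -0.086, 0.002]
contact_force: [-1.1, -0.9, 5.6]
grip_width: 0.0093
```

Emit:
{"api": "send_rows", "payload": {
  "series": [
    [[0, 0, -0.01], [0, 0, 0]],
    [[0, 0, -0.02], [0, 0, 0]],
    [[0, 0, -0.03], [0, 0, 0]],
    [[0, 0, -0.03], [0, 0, 0]],
    [[0, 0, -0.03], [0, 0, 0]],
    [[0, 0, -0.03], [0, 0, 0]],
    [[0, 0, 0], [0, 0, 0]]
  ]
}}

```text
clock: 26.7
tcp_pos: [0.4917, -0.0813, 0.2848]
orientation: [3.139, -0.086, 0.006]
contact_force: [0.5, -0.4, -0.4]
grip_width: 0.0086
```

```bash
python3 - <<'E'
from h import *
to((.446,-.247,.25),yaw=YAW)
s=grab("side"); crop(s,"s11",220,100,420,250,4)
E
```

```text
tcp [ 0.4917 -0.0813  0.2848] tool yaw deg -3.13 tilt z [ 0.0041 -0.0011 -1.    ] q [ 0.66  0.2  -0.7   1.87  0.14  1.12 -0.15] F [ 0.5 -0.4 -0.4] w 0.0086 t 26.7
shift tool [-0.0367  0.168   0.0348]
turn about tool z (units) -0.008 shift after turn [-0.0367  0.168   0.0348]
```

View pics/s11.png

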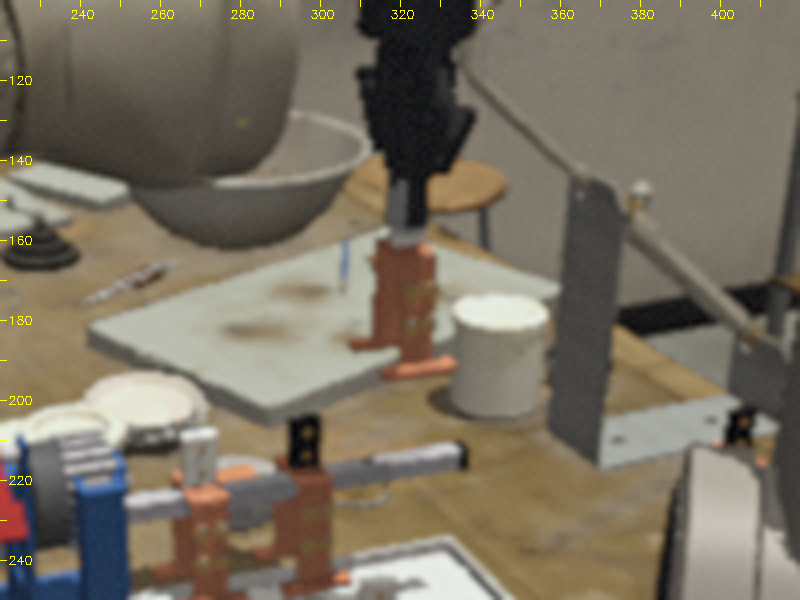

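Emit:
{"api": "send_rows", "payload": {
  "series": [
    [[-0.006, 0.026, 0], [0, 0, 0]],
    [[-0.006, 0.026, 0], [0, 0, 0]],
    [[-0.006, 0.026, 0], [0, 0, 0]],
    [[-0.006, 0.026, 0], [0, 0, 0]],
    [[-0.006, 0.026, 0], [0, 0, 0]],
    [[-0.006, 0.026, 0.03], [0, 0, 0]],
    [[0, 0, 0.03], [0, 0, 0]],
    [[0, 0, 0.03], [0, 0, 0]],
    [[0, 0, 0.03], [0, 0, 0]],
    [[0, 0, 0.03], [0, 0, 0]],
    [[0, 0, 0.025], [0, 0, 0]],
    [[0, 0, 0.008], [0, 0, 0]],
    [[0, 0, 0], [0, 0, 0]]
  ]
}}

```text
clock: 28.38
tcp_pos: [0.4456, -0.2348, 0.099]
orientation: [-3.14, 0.085, 0.002]
contact_force: [1.0, 0.6, -1.3]
grip_width: 0.0091
```

```bash
python3 - <<'E'
from h import *
to((.456,-.2385,.094),yaw=YAW)
g=grab("wrist"); cv2.imwrite("pics/w12.png",g["frame"][:,:,::-1])
t=grab("top"); crop(t,"t12",280,180,440,290,5)
E
```

```text
tcp [ 0.4456 -0.2348  0.099 ] tool yaw deg -3.12 tilt z [-0.0015  0.0009 -1.    ] q [ 0.8   0.43 -0.53  2.05  0.31  0.75  0.02] F [ 1.   0.6 -1.3] w 0.0091 t 28.375
shift tool [0.0106 0.0031 0.005 ]
turn about tool z (units) -0.005 shift after turn [0.0106 0.0031 0.005 ]
```

View pics/w12.png

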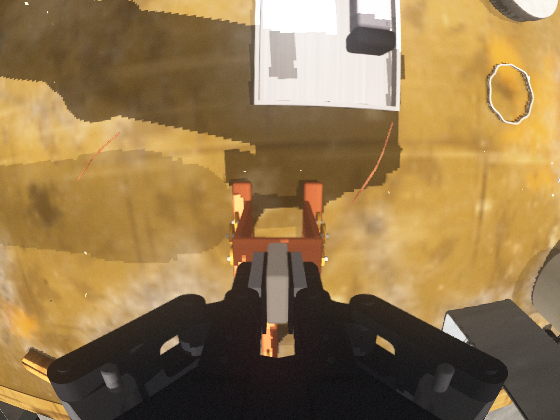

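Lowering the last 5 mm, then releasing.

Emit:
{"api": "send_rows", "payload": {
  "series": [
    [[0, 0, 0.003], [0, 0, 0]],
    [[0, 0, 0.002], [0, 0, 0]],
    [[0, 0, 0], [0, 0, 0]]
  ]
}}

```text
clock: 28.85
tcp_pos: [0.4461, -0.2353, 0.0946]
orientation: [3.14, -0.086, 0.0]
contact_force: [0.6, 0.6, 0.5]
grip_width: 0.0087
```

Emit:
{"api": "send_rows", "payload": {
  "series": [
    [[0, 0, 0], [0, 0, 0]],
    [[0, 0, 0], [0, 0, 0]],
    [[0, 0, 0], [0, 0, 0]],
    [[0, 0, -0.02], [0, 0, 0]],
    [[0, 0, -0.03], [0, 0, 0]],
    [[0, 0, -0.04], [0, 0, 0]],
    [[0, 0, -0.04], [0, 0, 0]],
    [[0, 0.035, -0.03], [0, 0, 0]],
    [[0, 0.035, 0], [0, 0, 0]],
    [[0, 0, 0], [0, 0, 0]]
  ],
  "fingers": 60
}}

```text
clock: 30.1
tcp_pos: [0.4414, -0.3082, 0.2547]
orientation: [3.139, -0.094, 0.0]
contact_force: [-0.7, 0.7, -0.5]
grip_width: 0.0648
```

```bash
python3 - <<'E'
from h import *
to((.457,-.354,.25),yaw=YAW)
g=grab("wrist"); crop(g,"w13",160,80,400,280,3,20)
E
```

```text
tcp [ 0.4414 -0.3082  0.2547] tool yaw deg -3.42 tilt z [ 0.0001 -0.0013 -1.    ] q [ 0.96  0.28 -0.55  1.83  0.17  1.08  0.28] F [-0.7  0.7 -0.5] w 0.0648 t 30.1
shift tool [0.0183 0.0447 0.0048]
turn about tool z (units) -0.065 shift after turn [0.0181 0.0448 0.0047]
```

View pics/w13.png

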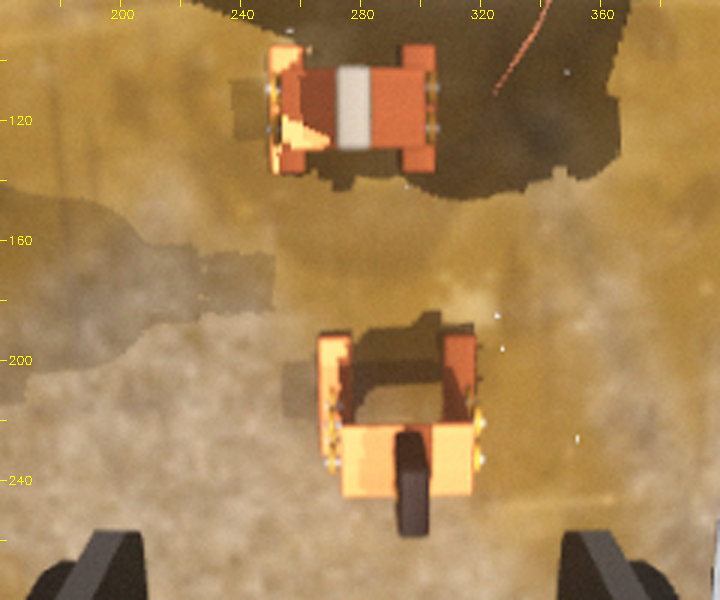

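The white hanger stands upright at (278,108). Black B is at (295,233).

```bash
python3 - <<'E'
from h import *
g=grab("wrist")
P=np.array([atz(g,*p,.084) for p in [(273.7,221.5),(317.7,221),(274,246),(317.5,245.5)]]); m=P.mean(0); e=P[1]-P[0]+P[3]-P[2]
y=np.arctan2(e[1],e[0]); print(m,np.degrees(y))
to((m[0],m[1],.09),yaw=y)
E
```

```text
[ 0.4571 -0.3536  0.084 ] -2.802386410619761
tcp [ 0.4421 -0.3048  0.2543] tool yaw deg -3.16 tilt z [-0.0004  0.0006 -1.    ] q [ 0.95  0.28 -0.56  1.83  0.16  1.08  0.28] F [0.4 0.3 0.8] w 0.0654 t 30.2
shift tool [0.0177 0.0481 0.1643]
turn about tool z (units) -0.071 shift after turn [0.0174 0.0481 0.1643]
```

Emit:
{"api": "send_rows", "payload": {
  "series": [
    [[0.0175, 0.047, 0.01], [0, 0, 0]],
    [[0, 0, 0.03], [0, 0, 0]],
    [[0, 0, 0.04], [0, 0, 0]],
    [[0, 0, 0.035], [0, 0, 0]],
    [[0, 0, 0.03], [0, 0, 0]],
    [[0, 0, 0.018], [0, 0, 0]],
    [[0, 0, 0], [0, 0, 0]]
  ]
}}

```text
clock: 31.08
tcp_pos: [0.4568, -0.3518, 0.0907]
orientation: [-3.139, 0.084, 0.003]
contact_force: [0.6, 0.4, 0.6]
grip_width: 0.0655
```

Emit:
{"api": "send_rows", "payload": {
  "series": [
    [[0, 0, 0], [0, 0, 0]],
    [[0, 0, 0], [0, 0, 0]],
    [[0, 0, 0], [0, 0, 0]],
    [[0, 0, 0], [0, 0, 0]],
    [[0, 0, 0], [0, 0, 0]]
  ],
  "fingers": 255
}}

```text
clock: 31.7
tcp_pos: [0.4579, -0.3535, 0.0925]
orientation: [3.139, -0.086, 0.002]
contact_force: [-0.6, -0.5, 5.6]
grip_width: 0.0094
```

Emit:
{"api": "send_rows", "payload": {
  "series": [
    [[0, 0, -0.01], [0, 0, 0]],
    [[0, 0, -0.03], [0, 0, 0]],
    [[0, 0, -0.04], [0, 0, 0]],
    [[0, 0, -0.04], [0, 0, 0]],
    [[0, 0, -0.04], [0, 0, 0]],
    [[0, 0, -0.03], [0, 0, 0]],
    [[0, 0, 0], [0, 0, 0]]
  ]
}}

```text
clock: 32.58
tcp_pos: [0.4582, -0.3534, 0.2842]
orientation: [3.138, -0.086, 0.006]
contact_force: [0.1, 0.5, -1.8]
grip_width: 0.009
```

```bash
python3 - <<'E'
from h import *
to((.490,-.0815,.28),yaw=YAW)
g=grab("wrist"); cv2.imwrite("pics/w14.png",g["frame"][:,:,::-1])
E
```

```text
tcp [ 0.4582 -0.3534  0.2842] tool yaw deg -3.14 tilt z [ 0.0035 -0.0028 -1.    ] q [ 0.98  0.32 -0.54  1.7   0.18  1.16  0.34] F [ 0.1  0.5 -1.8] w 0.009 t 32.575
shift tool [ 0.0169 -0.2732  0.0035]
turn about tool z (units) -0.008 shift after turn [ 0.0171 -0.2732  0.0042]
```

View pics/w14.png

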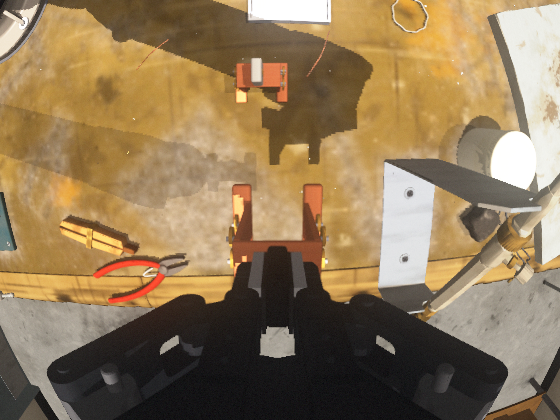

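Emit:
{"api": "send_rows", "payload": {
  "series": [
    [[0.004, -0.03, 0], [0, 0, 0]],
    [[0.004, -0.04, 0], [0, 0, 0]],
    [[0.004, -0.04, 0], [0, 0, 0]],
    [[0.004, -0.04, 0], [0, 0, 0]],
    [[0, -0.04, 0], [0, 0, 0]],
    [[0, -0.04, 0], [0, 0, 0]],
    [[0, -0.04, 0], [0, 0, 0]],
    [[0, 0, 0], [0, 0, 0]],
    [[0, 0, 0], [0, 0, 0]]
  ]
}}

```text
clock: 33.75
tcp_pos: [0.4871, -0.0848, 0.2804]
orientation: [3.14, -0.086, -0.004]
contact_force: [-0.3, -0.5, -1.6]
grip_width: 0.0092
```

```bash
python3 - <<'E'
from h import *
to((.490,-.083,.135),yaw=YAW)
g=grab("wrist"); cv2.imwrite("pics/w15.png",g["frame"][:,:,::-1])
E
```

```text
tcp [ 0.4871 -0.0848  0.2804] tool yaw deg -3.14 tilt z [-0.0023 -0.0001 -1.    ] q [ 0.67  0.2  -0.7   1.88  0.14  1.12 -0.14] F [-0.3 -0.5 -1.6] w 0.0092 t 33.75
shift tool [ 0.0032 -0.002   0.1453]
turn about tool z (units) -0.009 shift after turn [ 0.0028 -0.002   0.1454]
```

View pics/w15.png

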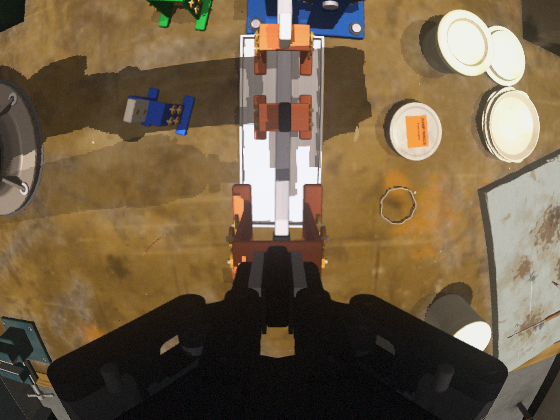

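Emit:
{"api": "send_rows", "payload": {
  "series": [
    [[0.003, -0.001, 0.03], [0, 0, 0]],
    [[0, 0, 0.03], [0, 0, 0]],
    [[0, 0, 0.03], [0, 0, 0]],
    [[0, 0, 0.025], [0, 0, 0]],
    [[0, 0, 0.02], [0, 0, 0]],
    [[0, 0, 0.01], [0, 0, 0]],
    [[0, 0, 0.003], [0, 0, 0]],
    [[0, 0, 0], [0, 0, 0]]
  ]
}}

```text
clock: 34.8
tcp_pos: [0.4913, -0.0838, 0.1339]
orientation: [3.14, -0.087, 0.001]
contact_force: [-0.1, 0.2, -0.0]
grip_width: 0.0089
```

```bash
python3 - <<'E'
from h import *
to((.490,-.083,.132),yaw=YAW)
s=grab("side"); crop(s,"s16",220,170,370,290,5)
E
```

```text
tcp [ 0.4913 -0.0838  0.1339] tool yaw deg -3.16 tilt z [ 0.0005 -0.0002 -1.    ] q [ 0.58  0.39 -0.65  2.03  0.31  0.82 -0.3 ] F [-0.1  0.2 -0. ] w 0.0089 t 34.8
shift tool [-0.0013 -0.0007  0.0019]
turn about tool z (units) -0.014 shift after turn [-0.0013 -0.0007  0.0019]
```

View pics/s16.png

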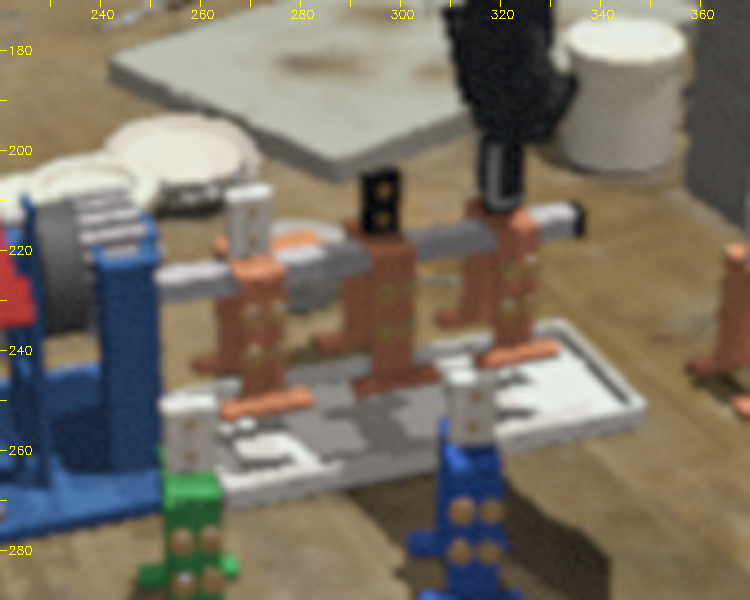

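Seated. I'll release it, then move above the remaining white hanger.

Emit:
{"api": "send_rows", "payload": {
  "series": [
    [[0, 0, 0.001], [0, 0, 0]],
    [[0, 0, 0], [0, 0, 0]],
    [[0, 0, 0], [0, 0, 0]],
    [[0, 0, 0], [0, 0, 0]],
    [[0, 0, -0.02], [0, 0, 0]],
    [[0, 0, -0.03], [0, 0, 0]],
    [[0, 0, -0.04], [0, 0, 0]],
    [[0, 0, -0.03], [0, 0, 0]],
    [[0.004, -0.05, -0.01], [0, 0, 0]],
    [[0.004, -0.05, 0], [0, 0, 0]],
    [[0, 0, 0], [0, 0, 0]],
    [[0, 0, 0], [0, 0, 0]]
  ],
  "fingers": 60
}}

```text
clock: 36.35
tcp_pos: [0.5042, 0.0154, 0.2623]
orientation: [3.14, -0.086, -0.001]
contact_force: [-1.0, -1.1, -0.7]
grip_width: 0.0656
```

```bash
python3 - <<'E'
from h import *
to((.4985,.061,.132),yaw=YAW)
s=grab("side"); crop(s,"s17",220,170,370,290,5)
g=grab("wrist"); crop(g,"w17",160,80,400,280,3,20)
E
```

```text
tcp [0.5042 0.0154 0.2623] tool yaw deg -3.13 tilt z [-0.0006 -0.0007 -1.    ] q [ 0.5   0.24 -0.76  1.88  0.19  1.09 -0.38] F [-1.  -1.1 -0.7] w 0.0656 t 36.35
shift tool [-0.0082 -0.0453  0.1303]
turn about tool z (units) -0.007 shift after turn [-0.0082 -0.0452  0.1303]
```

View pics/s17.png

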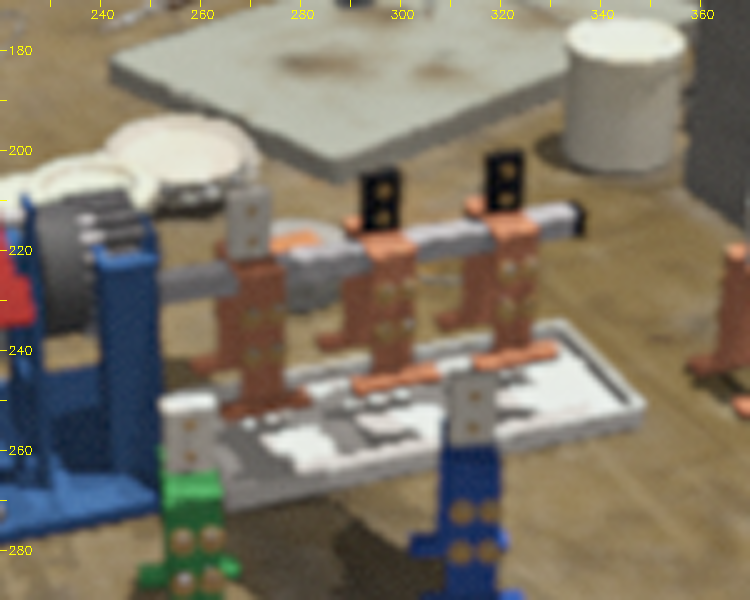

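View pics/w17.png

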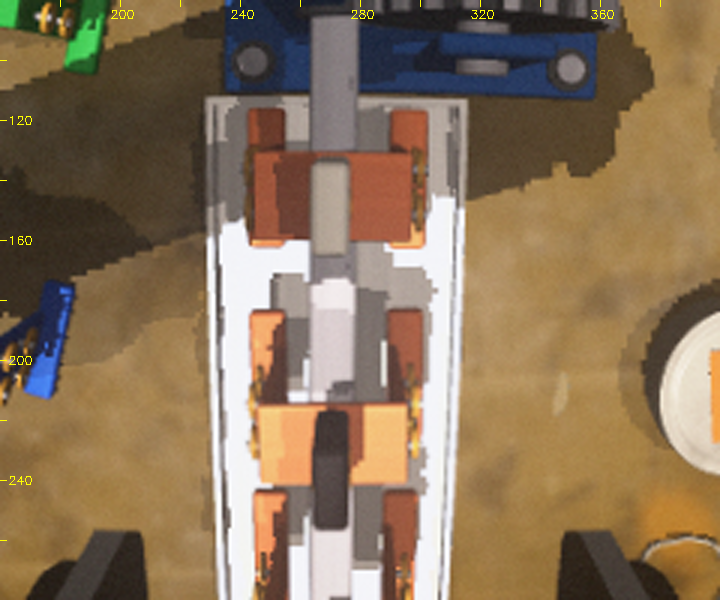

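Both blacks hang properly. The last white hanger has its tab at (270,147), with bridge corners (244,131) and (297,160).

```bash
python3 - <<'E'
from h import *
g=grab("wrist")
P=np.array([atz(g,*p,.124) for p in [(245,131.5),(297,131),(245,159.5),(296.5,160)]]); m=P.mean(0); print(m)
to((m[0],m[1],.132),yaw=YAW)
E
```

```text
[0.5003 0.0608 0.124 ]
tcp [0.5043 0.0144 0.2622] tool yaw deg -3.27 tilt z [-0.0006 -0.0007 -1.    ] q [ 0.5   0.24 -0.76  1.88  0.19  1.09 -0.38] F [0.7 0.3 0.4] w 0.0654 t 36.5
shift tool [-0.0066 -0.0462  0.1302]
turn about tool z (units) -0.035 shift after turn [-0.0065 -0.0461  0.1302]
```

Emit:
{"api": "send_rows", "payload": {
  "series": [
    [[-0.0065, -0.046, 0.01], [0, 0, 0]],
    [[0, 0, 0.03], [0, 0, 0]],
    [[0, 0, 0.03], [0, 0, 0]],
    [[0, 0, 0.03], [0, 0, 0]],
    [[0, 0, 0.02], [0, 0, 0]],
    [[0, 0, 0.009], [0, 0, 0]],
    [[0, 0, 0], [0, 0, 0]]
  ]
}}

```text
clock: 37.38
tcp_pos: [0.5004, 0.0616, 0.1333]
orientation: [3.14, -0.087, -0.001]
contact_force: [0.5, 0.5, 0.3]
grip_width: 0.0653
```

Emit:
{"api": "send_rows", "payload": {
  "series": [
    [[0, 0, 0], [0, 0, 0]],
    [[0, 0, 0], [0, 0, 0]],
    [[0, 0, 0], [0, 0, 0]],
    [[0, 0, 0], [0, 0, 0]],
    [[0, 0, 0], [0, 0, 0]]
  ],
  "fingers": 255
}}

```text
clock: 38.0
tcp_pos: [0.5009, 0.0622, 0.1341]
orientation: [3.14, -0.086, 0.002]
contact_force: [-0.2, -0.3, 5.5]
grip_width: 0.0092
```

Emit:
{"api": "send_rows", "payload": {
  "series": [
    [[0, 0, -0.01], [0, 0, 0]],
    [[0, 0, -0.02], [0, 0, 0]],
    [[0, 0, -0.03], [0, 0, 0]],
    [[0, 0, -0.03], [0, 0, 0]],
    [[0, 0, -0.03], [0, 0, 0]],
    [[0, 0, -0.035], [0, 0, 0]],
    [[0, 0, 0], [0, 0, 0]]
  ]
}}

```text
clock: 38.88
tcp_pos: [0.5017, 0.0629, 0.2913]
orientation: [-3.14, 0.086, -0.008]
contact_force: [0.5, -0.9, -1.6]
grip_width: 0.0088
```

```bash
python3 - <<'E'
from h import *
to((.456,-.354,.28),yaw=YAW)
s=grab("side"); crop(s,"s18",180,100,380,250,4)
E
```

```text
tcp [0.5017 0.0629 0.2913] tool yaw deg -3.13 tilt z [ 0.005   0.0002 -1.    ] q [ 0.45  0.22 -0.8   1.84  0.17  1.15 -0.46] F [ 0.5 -0.9 -1.6] w 0.0088 t 38.875
shift tool [-0.023   0.4188  0.011 ]
turn about tool z (units) -0.007 shift after turn [-0.0232  0.4188  0.0113]
```

View pics/s18.png

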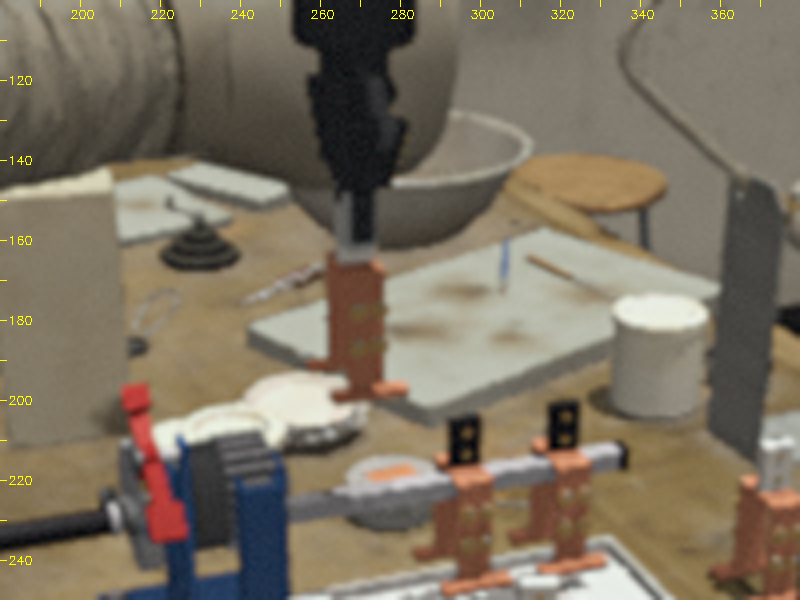

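Emit:
{"api": "send_rows", "payload": {
  "series": [
    [[-0.002, 0.03, 0], [0, 0, 0]],
    [[-0.003, 0.045, 0], [0, 0, 0]],
    [[-0.003, 0.045, 0], [0, 0, 0]],
    [[-0.003, 0.045, 0], [0, 0, 0]],
    [[-0.003, 0.045, 0], [0, 0, 0]],
    [[-0.003, 0.045, 0], [0, 0, 0]],
    [[-0.003, 0.045, 0], [0, 0, 0]],
    [[-0.003, 0.045, 0], [0, 0, 0]],
    [[0, 0.044, 0], [0, 0, 0]],
    [[0, 0.03, 0], [0, 0, 0]],
    [[0, 0, 0], [0, 0, 0]]
  ]
}}

```text
clock: 40.3
tcp_pos: [0.4526, -0.3573, 0.2864]
orientation: [-3.139, 0.093, 0.005]
contact_force: [0.8, 0.3, -1.0]
grip_width: 0.0089
```

```bash
python3 - <<'E'
from h import *
to((.456,-.354,.094),yaw=YAW)
g=grab("wrist"); cv2.imwrite("pics/w19.png",g["frame"][:,:,::-1])
E
```

```text
tcp [ 0.4526 -0.3573  0.2864] tool yaw deg -3.39 tilt z [-0.003   0.0015 -1.    ] q [ 0.98  0.32 -0.53  1.7   0.17  1.18  0.35] F [ 0.8  0.3 -1. ] w 0.0089 t 40.3
shift tool [ 0.0037 -0.0032  0.1924]
turn about tool z (units) -0.06 shift after turn [ 0.0032 -0.0035  0.1924]
```

View pics/w19.png

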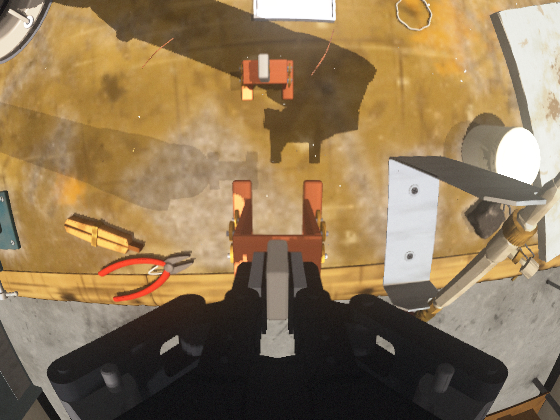

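Emit:
{"api": "send_rows", "payload": {
  "series": [
    [[0.003, -0.003, 0.03], [0, 0, 0]],
    [[0, 0, 0.04], [0, 0, 0]],
    [[0, 0, 0.04], [0, 0, 0]],
    [[0, 0, 0.035], [0, 0, 0]],
    [[0, 0, 0.025], [0, 0, 0]],
    [[0, 0, 0.012], [0, 0, 0]],
    [[0, 0, 0.005], [0, 0, 0]],
    [[0, 0, 0], [0, 0, 0]]
  ]
}}

```text
clock: 41.35
tcp_pos: [0.4581, -0.3519, 0.1021]
orientation: [3.14, -0.085, 0.001]
contact_force: [0.3, 0.6, -1.5]
grip_width: 0.0092
```

```bash
python3 - <<'E'
from h import *
to((.456,-.354,.094),yaw=YAW)
E
```

```text
tcp [ 0.4581 -0.3519  0.1021] tool yaw deg -3.11 tilt z [ 0.0005 -0.0004 -1.    ] q [ 0.91  0.52 -0.48  1.88  0.31  0.82  0.22] F [ 0.3  0.6 -1.5] w 0.0092 t 41.35
shift tool [-0.002   0.0022  0.0081]
turn about tool z (units) -0.004 shift after turn [-0.002   0.0022  0.0081]
```

Emit:
{"api": "send_rows", "payload": {
  "series": [
    [[0, 0, 0.004], [0, 0, 0]],
    [[0, 0, 0.003], [0, 0, 0]],
    [[0, 0, 0.001], [0, 0, 0]],
    [[0, 0, 0], [0, 0, 0]]
  ]
}}

```text
clock: 41.85
tcp_pos: [0.4579, -0.3522, 0.0943]
orientation: [3.14, -0.086, 0.0]
contact_force: [-1.3, 0.4, 4.6]
grip_width: 0.0092
```

Emit:
{"api": "send_rows", "payload": {
  "series": [
    [[0, 0, 0], [0, 0, 0]],
    [[0, 0, 0], [0, 0, 0]],
    [[0, 0, 0], [0, 0, 0]],
    [[0, 0, -0.02], [0, 0, 0]],
    [[0, 0, -0.03], [0, 0, 0]],
    [[0, 0, -0.04], [0, 0, 0]],
    [[0, 0, -0.04], [0, 0, 0]],
    [[0, -0.02, -0.05], [0, 0, 0]],
    [[0, -0.04, -0.02], [0, 0, 0]],
    [[0, 0, 0], [0, 0, 0]]
  ],
  "fingers": 60
}}

```text
clock: 43.1
tcp_pos: [0.4632, -0.2889, 0.2976]
orientation: [3.138, -0.077, 0.008]
contact_force: [0.1, -0.4, 0.7]
grip_width: 0.0651
```

```bash
python3 - <<'E'
from h import *
to((.54,.198,.30),yaw=YAW)
g=grab("wrist"); cv2.imwrite("pics/w20.png",g["frame"][:,:,::-1])
s=grab("side"); cv2.imwrite("pics/s20.png",s["frame"][:,:,::-1])
t=grab("top"); crop(t,"t20",180,150,440,290,3)
E
```

```text
tcp [ 0.4632 -0.2889  0.2976] tool yaw deg -2.82 tilt z [ 0.0051 -0.0026 -1.    ] q [ 0.93  0.25 -0.58  1.76  0.15  1.17  0.26] F [ 0.1 -0.4  0.7] w 0.0651 t 43.1
shift tool [ 0.0528 -0.49   -0.0033]
turn about tool z (units) 0.055 shift after turn [ 0.0504 -0.4903 -0.0024]
```

View pics/w20.png

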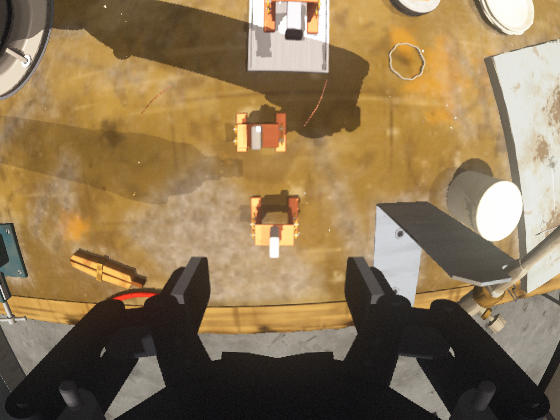

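View pics/t20.png

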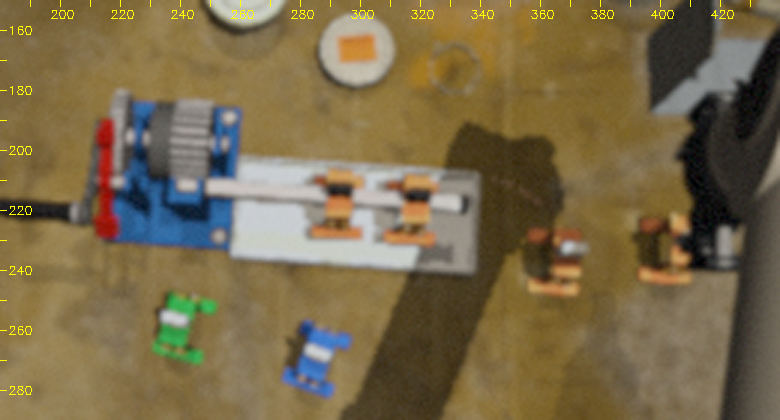

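Both whites stand upright and both blacks straddle the bar, with the bar down. On to the pawl nose.

Emit:
{"api": "send_rows", "payload": {
  "series": [
    [[0, -0.03, -0.01], [0, 0, 0]],
    [[0.008, -0.05, 0], [0, 0, 0]],
    [[0.008, -0.05, 0], [0, 0, 0]],
    [[0.008, -0.05, 0], [0, 0, 0]],
    [[0.008, -0.05, 0], [0, 0, 0]],
    [[0.008, -0.05, 0], [0, 0, 0]],
    [[0.008, -0.05, 0], [0, 0, 0]],
    [[0.006, -0.05, 0], [0, 0, 0]],
    [[0, -0.05, 0], [0, 0, 0]],
    [[0, 0, 0], [0, 0, 0]]
  ],
  "fingers": 255
}}

```text
clock: 44.5
tcp_pos: [0.5378, 0.1383, 0.3031]
orientation: [-3.138, 0.076, 0.002]
contact_force: [0.0, -0.3, 0.5]
grip_width: -0.0
```

```bash
python3 - <<'E'
from h import *
to((.54,.198,.22),yaw=YAW)
g=grab("wrist"); crop(g,"w21",200,80,440,260,3,20)
E
```

```text
tcp [0.5378 0.1383 0.3031] tool yaw deg -2.78 tilt z [-0.0015  0.0024 -1.    ] q [ 0.29  0.32 -0.81  1.71  0.24  1.21 -0.63] F [ 0.  -0.3  0.5] w -0.0 t 44.5
shift tool [-0.0006 -0.0596  0.0832]
turn about tool z (units) 0.063 shift after turn [-0.0011 -0.0597  0.0831]
```

View pics/w21.png

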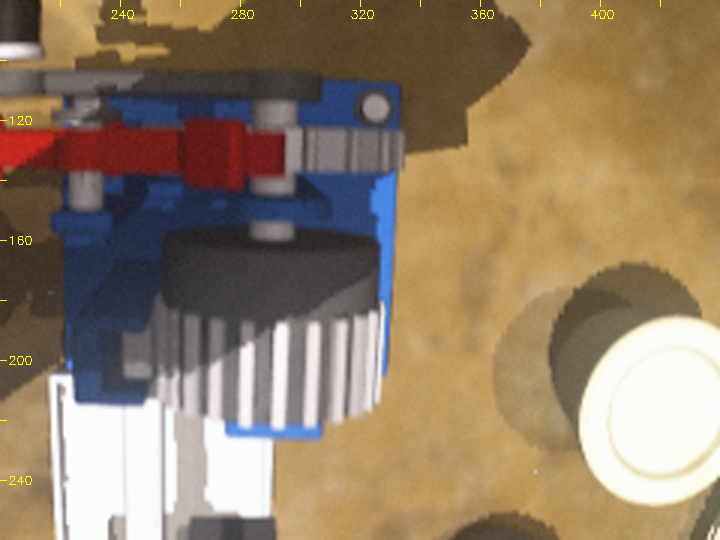

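```bash
python3 - <<'E'
from h import *
g=grab("wrist"); p=atz(g,270.5,131,.2); print(p, atz(g,280,131,.2),atz(g,261,131,.2))
d=(p-AX)@LX; print("lift x rel axle",d, "pivot est x", .4535+.046)
to((p[0],p[1]-.002,.215),yaw=YAW)
E
```

```text
[0.5351 0.1958 0.2   ] [0.5422 0.1954 0.2   ] [0.528  0.1962 0.2   ]
lift x rel axle -0.02118945083139093 pivot est x 0.4995
tcp [0.5386 0.1333 0.3027] tool yaw deg -3.15 tilt z [-0.0016 -0.0007 -1.    ] q [ 0.29  0.31 -0.8   1.72  0.24  1.21 -0.62] F [ 1.  -0.2  0.1] w -0.0002 t 44.6
shift tool [-0.0067 -0.0602  0.0877]
turn about tool z (units) -0.011 shift after turn [-0.0067 -0.0602  0.0877]
```

Emit:
{"api": "send_rows", "payload": {
  "series": [
    [[-0.003, -0.03, 0], [0, 0, 0]],
    [[0, -0.03, 0.01], [0, 0, 0]],
    [[0, 0, 0.04], [0, 0, 0]],
    [[0, 0, 0.03], [0, 0, 0]],
    [[0, 0, 0.015], [0, 0, 0]],
    [[0, 0, 0.01], [0, 0, 0]],
    [[0, 0, 0.008], [0, 0, 0]],
    [[0, 0, 0.006], [0, 0, 0]],
    [[0, 0, 0.006], [0, 0, 0]],
    [[0, 0, 0], [0, 0, 0]]
  ]
}}

```text
clock: 45.85
tcp_pos: [0.5381, 0.1941, 0.1778]
orientation: [3.14, -0.086, -0.002]
contact_force: [-0.7, -0.3, 0.2]
grip_width: -0.0003
```

```bash
python3 - <<'E'
from h import *
to((.539,.194,.17),yaw=YAW)
s=grab("side"); crop(s,"s22",160,140,300,250,5)
E
```

```text
tcp [0.5381 0.1941 0.1778] tool yaw deg -3.12 tilt z [-0.0015 -0.0007 -1.    ] q [ 0.13  0.47 -0.76  1.82  0.38  1.   -0.84] F [-0.7 -0.3  0.2] w -0.0003 t 45.85
shift tool [0.0009 0.     0.0078]
turn about tool z (units) -0.006 shift after turn [0.0009 0.     0.0078]
```

View pics/s22.png

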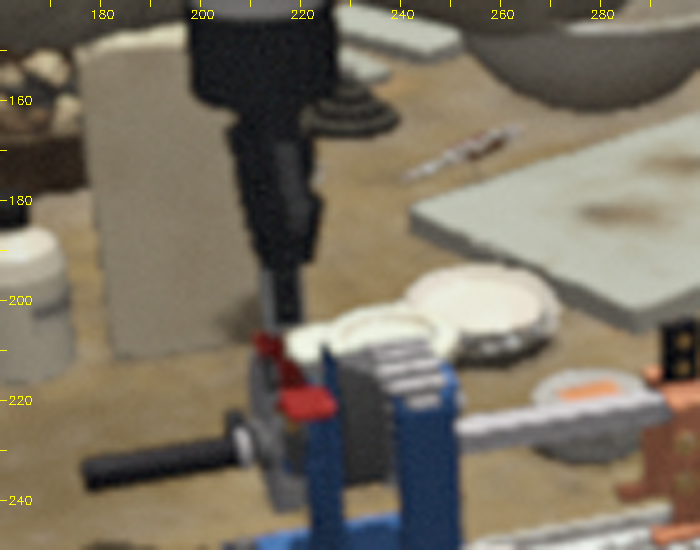

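The pawl has snapped on: the tail is up at (222,220) and the force is zero. I'll retract, tilt, and go to the crank grip.

Emit:
{"api": "send_rows", "payload": {
  "series": [
    [[0, 0, -0.03], [0, 0, 0]],
    [[0, 0, -0.04], [0, 0, 0]],
    [[0, 0, -0.04], [0, 0, 0]],
    [[-0.02, -0.02, 0], [0, 1, 0]],
    [[-0.02, -0.02, 0], [0, 1, 0]],
    [[-0.02, -0.02, 0], [0, 1, 0]],
    [[-0.02, -0.02, 0], [0, 0.6, 0]],
    [[0, 0, 0], [0, 0, 0]]
  ],
  "fingers": 80
}}

```text
clock: 46.9
tcp_pos: [0.4615, 0.2809, 0.2783]
orientation: [3.094, -0.075, 0.491]
contact_force: [0.1, -0.3, -0.9]
grip_width: 0.0585
```

```bash
python3 - <<'E'
from h import *
o=r.get_obs(); tz=R.from_rotvec(o["orientation"]).as_matrix()[:,2]
to((.482,.276,.1308)); to(np.array((.482,.276,.1308))-.08*tz)
g=grab("wrist"); cv2.imwrite("pics/w23.png",g["frame"][:,:,::-1])
print(proj(g,grip(2.3)+.039*LY),proj(g,grip(2.3)-.039*LY))
E
```

```text
tcp [0.4615 0.2809 0.2783] tool yaw deg -2.77 tilt z [ 0.3093 -0.0156 -0.9508] q [-0.02  0.17 -0.86  1.97  0.48  0.92 -1.17] F [ 0.1 -0.3 -0.9] w 0.0585 t 46.9
shift tool [-0.026   0.0038  0.1466]
tcp [0.4615 0.2809 0.2783] tool yaw deg -2.77 tilt z [ 0.3093 -0.0156 -0.9508] q [-0.02  0.17 -0.86  1.97  0.48  0.92 -1.17] F [ 0.1 -0.3 -0.9] w 0.0585 t 46.9
shift tool [-0.026   0.0038  0.0666]
[249.9391 168.9827] [251.5599 253.4762]
```

View pics/w23.png

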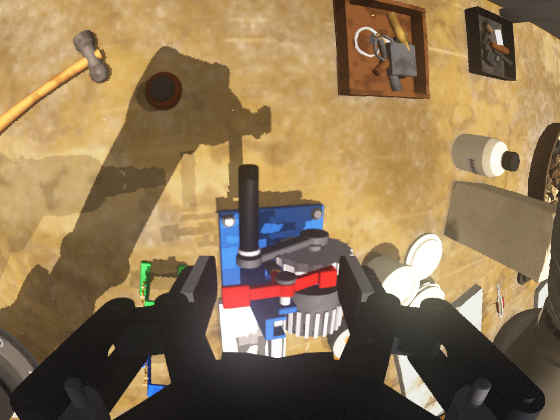

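Emit:
{"api": "send_rows", "payload": {
  "series": [
    [[-0.013, 0, 0.02], [0, 0, 0]],
    [[-0.013, 0, 0.03], [0, 0, 0]],
    [[0, 0, 0.03], [0, 0, 0]],
    [[0, 0, 0.03], [0, 0, 0]],
    [[0, 0, 0.025], [0, 0, 0]],
    [[0, 0, 0.011], [0, 0, 0]],
    [[0, 0, 0], [0, 0, 0]]
  ]
}}

```text
clock: 47.82
tcp_pos: [0.4851, 0.2768, 0.1309]
orientation: [3.093, -0.087, 0.488]
contact_force: [-0.4, 0.6, -0.0]
grip_width: 0.0584
```

Emit:
{"api": "send_rows", "payload": {
  "series": [
    [[0, 0, 0], [0, 0, 0]],
    [[0, 0, 0], [0, 0, 0]],
    [[0, 0, 0], [0, 0, 0]],
    [[0, 0, 0], [0, 0, 0]],
    [[0, 0, 0], [0, 0, 0]]
  ],
  "fingers": 255,
  "grip_force": 60
}}

```text
clock: 48.45
tcp_pos: [0.4835, 0.2779, 0.1315]
orientation: [3.094, -0.084, 0.489]
contact_force: [-5.7, -0.5, 1.6]
grip_width: 0.0162
```

```bash
python3 - <<'E'
from arc import *
AX[2]+=.0
M=st()
# fitted axle from earlier: compare
phis=np.linspace(2.3,-.02,24); prev=grip(2.3,.092)
for a in phis[1:]:
    q=grip(a,.092); print(round(a,2),M.inv().apply(q-prev).round(4)); prev=q
E
```

```text
w 0.016216830482276675 F [-5.6664 -0.4863  1.5847] M [ 0.0494  1.3037 -0.1772] rad 0.09195162819291579 phi 2.2762727538221412 y 0.010444577491548201 t 48.45
2.2 [ 0.0066 -0.     -0.0066]
2.1 [ 0.0072 -0.     -0.0059]
2.0 [ 0.0077 -0.     -0.0051]
1.9 [ 0.0082 -0.     -0.0043]
1.8 [ 0.0086 -0.     -0.0035]
1.69 [ 0.0089 -0.     -0.0026]
1.59 [ 0.0091 -0.     -0.0017]
1.49 [ 0.0092 -0.     -0.0007]
1.39 [0.0093 0.     0.0002]
1.29 [0.0092 0.     0.0011]
1.19 [0.009 0.    0.002]
1.09 [0.0088 0.     0.0029]
0.99 [0.0085 0.     0.0038]
0.89 [0.008  0.     0.0047]
0.79 [0.0075 0.     0.0054]
0.69 [0.0069 0.     0.0062]
0.59 [0.0063 0.     0.0068]
0.48 [0.0056 0.     0.0074]
0.38 [0.0048 0.     0.008 ]
0.28 [0.004  0.     0.0084]
0.18 [0.0031 0.     0.0087]
0.08 [0.0022 0.     0.009 ]
-0.02 [0.0013 0.     0.0092]
```

Emit:
{"api": "send_rows", "payload": {
  "series": [
    [[0.0066, 0, -0.0066], [0, 0, 0]],
    [[0.0072, 0, -0.0059], [0, 0, 0]],
    [[0.0077, 0, -0.0051], [0, 0, 0]],
    [[0.0082, 0, -0.0043], [0, 0, 0]],
    [[0.0086, 0, -0.0035], [0, 0, 0]],
    [[0.0089, 0, -0.0026], [0, 0, 0]],
    [[0, 0, 0], [0, 0, 0]]
  ]
}}

```text
clock: 49.32
tcp_pos: [0.5218, 0.2752, 0.1728]
orientation: [3.093, -0.086, 0.491]
contact_force: [0.0, 2.1, -6.0]
grip_width: 0.0162
```

```bash
python3 arc.py
python3 - <<'E'
from h import *
s=grab("side"); crop(s,"s24",160,140,360,290,4)
E
```

```text
w 0.016220222693539968 F [ 0.0086  2.1455 -6.0448] M [0.3983 0.6762 0.0349] rad 0.09233997694197088 phi 1.6547607370823747 y 0.009818115254688821 t 49.325
```

View pics/s24.png

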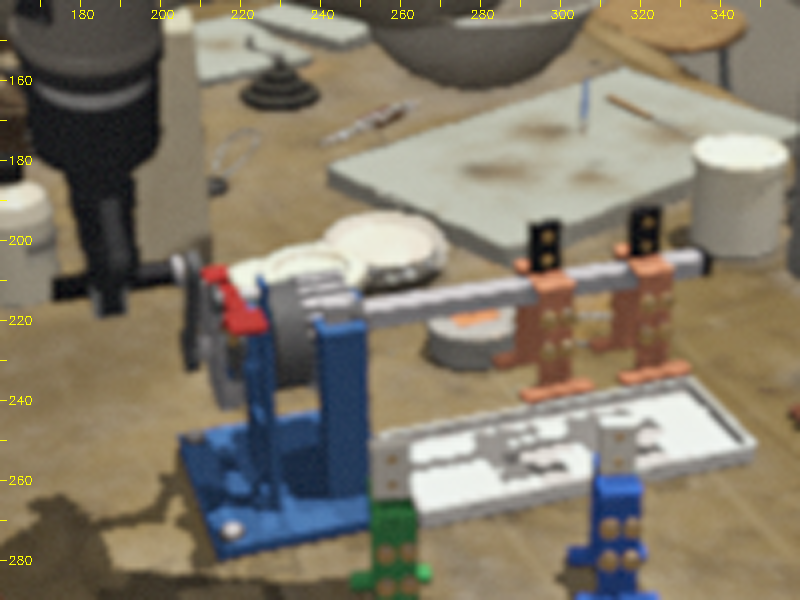

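The bar is rising with both hangers on it and the pawl on. Continuing.

Emit:
{"api": "send_rows", "payload": {
  "series": [
    [[0.0091, 0, -0.0012], [0, 0, 0]],
    [[0.0092, 0, -0.0003], [0, 0, 0]],
    [[0.0093, 0, 0.0004], [0, 0, 0]],
    [[0.0092, 0, 0.0011], [0, 0, 0]],
    [[0.009, 0, 0.002], [0, 0, 0]],
    [[0.0088, 0, 0.0029], [0, 0, 0]],
    [[0.0085, 0, 0.0038], [0, 0, 0]],
    [[0, 0, 0], [0, 0, 0]]
  ]
}}

```text
clock: 50.38
tcp_pos: [0.5823, 0.2711, 0.182]
orientation: [3.092, -0.085, 0.484]
contact_force: [-4.8, 1.0, -9.6]
grip_width: 0.016
```

```bash
python3 arc.py
```

```text
w 0.01600980037866293 F [-4.7534  0.9735 -9.5644] M [ 0.357   1.7717 -0.0343] rad 0.09150203459824587 phi 0.9740176083147276 y 0.009064683191497124 t 50.375
```

Emit:
{"api": "send_rows", "payload": {
  "series": [
    [[0.008, 0, 0.0052], [0, 0, 0]],
    [[0.0075, 0, 0.0058], [0, 0, 0]],
    [[0.0069, 0, 0.0064], [0, 0, 0]],
    [[0.0063, 0, 0.0068], [0, 0, 0]],
    [[0.0056, 0, 0.0074], [0, 0, 0]],
    [[0.0048, 0, 0.008], [0, 0, 0]],
    [[0, 0, 0], [0, 0, 0]]
  ]
}}

```text
clock: 51.25
tcp_pos: [0.6305, 0.2678, 0.1554]
orientation: [3.091, -0.085, 0.48]
contact_force: [-7.5, 0.0, -8.7]
grip_width: 0.0159
```

```bash
python3 arc.py
```

```text
w 0.015873935309948524 F [-7.4997  0.0051 -8.6603] M [ 0.1669  2.3147 -0.133 ] rad 0.09037814710387718 phi 0.3577475675482501 y 0.008375501827477132 t 51.25
```

Emit:
{"api": "send_rows", "payload": {
  "series": [
    [[0.003, 0, 0.0086], [0, 0, 0]],
    [[0.0022, 0, 0.0088], [0, 0, 0]],
    [[0.0018, 0, 0.009], [0, 0, 0]],
    [[0.001, 0, 0.006], [0, 0, 0]],
    [[0, 0, 0], [0, 0, 0]]
  ]
}}

```text
clock: 51.88
tcp_pos: [0.6473, 0.2668, 0.1297]
orientation: [3.088, -0.085, 0.482]
contact_force: [-20.7, -5.7, 11.4]
grip_width: 0.016
```

```bash
python3 arc.py
python3 - <<'E'
from h import *
s=grab("side"); crop(s,"s25",160,140,360,290,4)
E
```

```text
w 0.01604952075407722 F [-20.6688  -5.7414  11.409 ] M [-1.1942  3.6431 -0.6637] rad 0.08952953930244689 phi 0.014973990919905145 y 0.008303474974911924 t 51.875
```

View pics/s25.png

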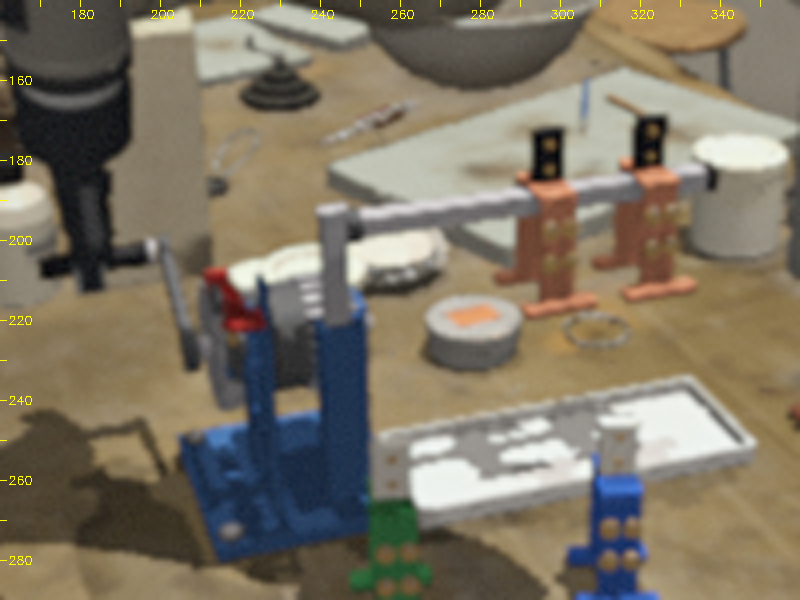

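Drum at the top stop. I'll relax, release, and retreat along the tool axis.

Emit:
{"api": "send_rows", "payload": {
  "series": [
    [[-0.0025, 0, -0.0005], [0, 0, 0]],
    [[0, 0, 0], [0, 0, 0]]
  ]
}}

```text
clock: 52.18
tcp_pos: [0.647, 0.2668, 0.13]
orientation: [3.089, -0.086, 0.488]
contact_force: [-12.8, -4.7, 6.4]
grip_width: 0.0158
```

Emit:
{"api": "send_rows", "payload": {
  "series": [
    [[0, 0, 0], [0, 0, 0]],
    [[0, 0, 0], [0, 0, 0]],
    [[0, 0, 0], [0, 0, 0]],
    [[0, 0, 0], [0, 0, 0]],
    [[0, 0, -0.015], [0, 0, 0]],
    [[0, 0, -0.03], [0, 0, 0]],
    [[0, 0, -0.04], [0, 0, 0]],
    [[0, 0, -0.04], [0, 0, 0]],
    [[-0.03, 0, -0.03], [0, 0, 0]],
    [[-0.05, 0, 0], [0, -1, 0]],
    [[-0.03, 0, 0], [0, -1, 0]],
    [[0, 0, 0], [0, -1, 0]],
    [[0, 0, 0], [0, 0, 0]]
  ],
  "fingers": 60
}}

```text
clock: 53.8
tcp_pos: [0.4961, 0.2766, 0.2461]
orientation: [3.139, -0.089, 0.084]
contact_force: [0.2, -0.4, -0.5]
grip_width: 0.0655
```

```bash
python3 - <<'E'
from h import *
to((.45,.25,.33))
s=grab("side"); crop(s,"s26",160,140,440,340,2); crop(s,"s26b",160,140,360,290,4)
t=grab("top"); crop(t,"t26",180,150,440,290,3)
print("grip",tri((t,186,163),(s,170,206.5)))
E
```

```text
tcp [0.4961 0.2766 0.2461] tool yaw deg -3.24 tilt z [ 0.0535 -0.0022 -0.9986] q [ 0.06  0.39 -0.88  1.79  0.38  1.09 -1.01] F [ 0.2 -0.4 -0.5] w 0.0655 t 53.8
shift tool [-0.04    0.0291 -0.0862]
grip (array([0.6401, 0.2951, 0.1476]), [np.float64(0.0026438103867919035), np.float64(0.002643810386791956)])
```

View pics/s26b.png

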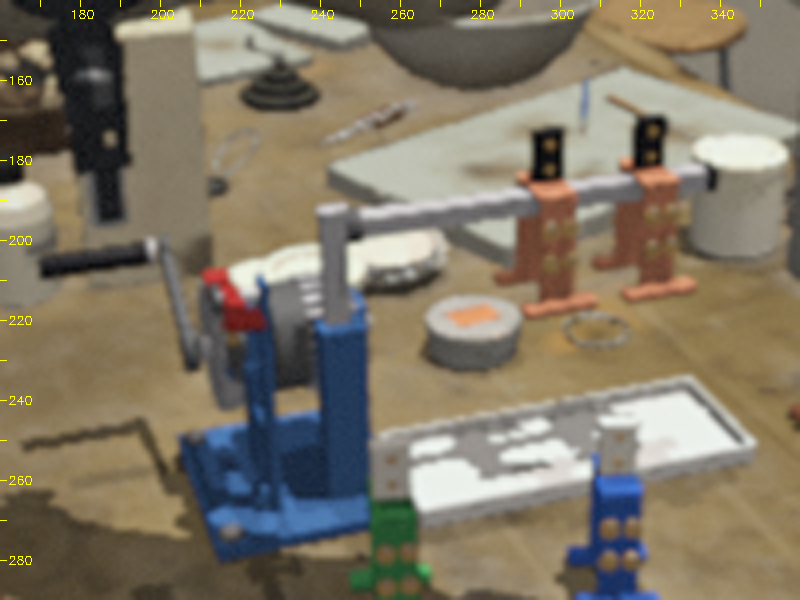

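View pics/t26.png

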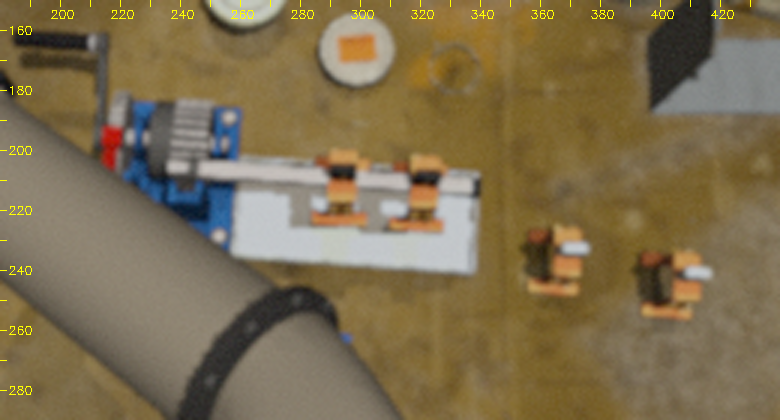

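The crank, bar and pawl look the same as at the start of the run, and both black hangers straddle the bar. The farther white hanger moved about 3 cm towards the robot (the announced knock) but seems upright. I'll check it with the wrist camera from a clear spot.

Emit:
{"api": "send_rows", "payload": {
  "series": [
    [[-0.04, 0, -0.04], [0, -0.6, 0]],
    [[0, 0.03, -0.05], [0, 0, 0]],
    [[-0.01, 0.05, -0.03], [0, 0, 0]],
    [[0, 0.05, 0], [0, 0, 0]],
    [[0, 0.05, 0], [0, 0, 0]],
    [[0, 0.05, 0], [0, 0, 0]],
    [[0, 0.05, 0], [0, 0, 0]],
    [[0, 0.05, 0], [0, 0, 0]],
    [[0, 0.05, 0], [0, 0, 0]],
    [[0, 0.05, 0], [0, 0, 0]],
    [[0, 0.05, 0], [0, 0, 0]],
    [[0, 0.05, 0], [0, 0, 0]],
    [[0, 0.05, 0], [0, 0, 0]],
    [[0, 0, 0], [0, 0, 0]],
    [[0, 0, 0], [0, 0, 0]]
  ]
}}

```text
clock: 55.78
tcp_pos: [0.4114, -0.2981, 0.3633]
orientation: [3.14, -0.084, 0.0]
contact_force: [-0.2, 0.5, 0.2]
grip_width: 0.0652
```

```bash
python3 - <<'E'
from h import *
to((.45,-.3,.36))
g=grab("wrist"); crop(g,"w27",160,40,400,270,3,20)
t=grab("top"); crop(t,"t27",180,150,440,290,3)
E
```

```text
tcp [ 0.4114 -0.2981  0.3633] tool yaw deg -3.07 tilt z [ 0.0002 -0.0003 -1.    ] q [ 0.92  0.13 -0.46  1.74  0.06  1.29  0.4 ] F [-0.2  0.5  0.2] w 0.0652 t 55.775
shift tool [ 0.0387 -0.0002  0.0034]
```

View pics/w27.png

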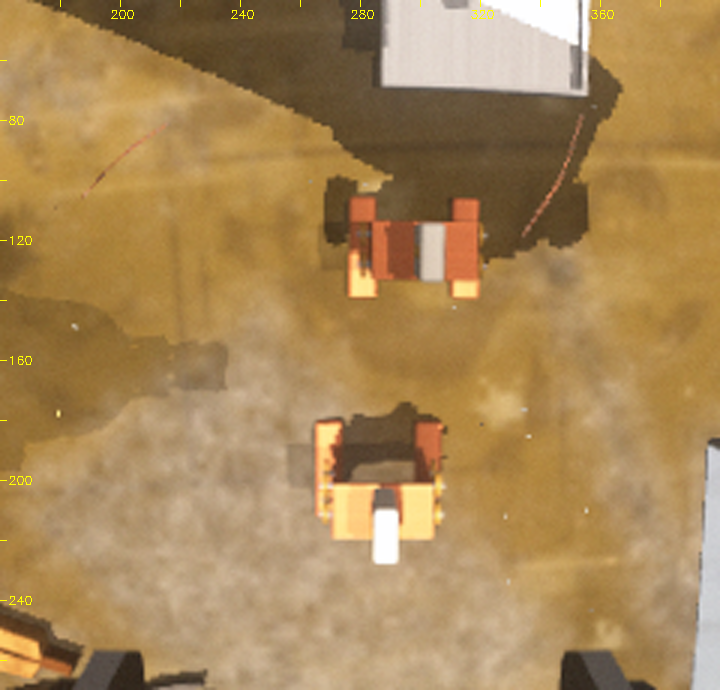

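View pics/t27.png

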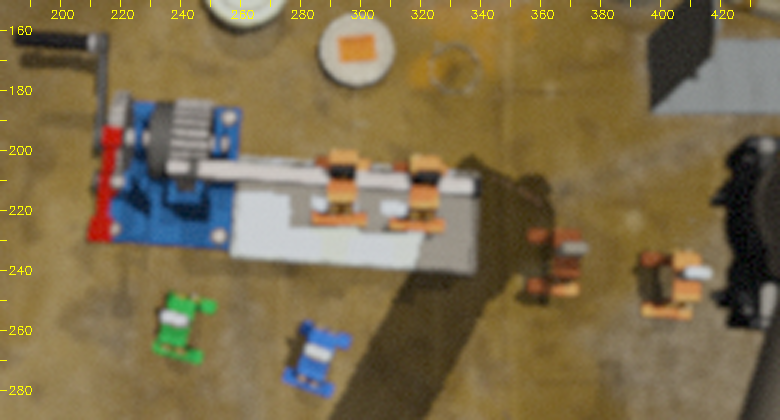

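Both whites stand upright, the pawl is on, the bar is up with both blacks on it, and the tin, bottle and coil have not moved. Handing in.

```bash
python3 - <<'E'
from h import *
print(r.hand_in()); print(r.get_obs()["clock"])
E
```

```text
the job is handed in; nothing more can be done
None
the job is handed in; nothing more can be done
```

The job is done and handed in at about 56 s of the 210 s; the interface gives no verdict.

- **What I did:** I flicked the pawl off and eased the drum down to its bottom stop. I moved both white-tabbed hangers to the free bench and hung both black-tabbed ones on the bar; only two black-tabbed hangers were there. Then I flicked the pawl on and wound the bar up to the top stop.
- **Last checks (side, top and wrist images):**
  - The crank and bar are at their starting pixels, with the pawl on.
  - Both black-tabbed hangers straddle the bar, and both white-tabbed ones stand upright well over 170 mm from its middle.
  - The tin and coil are at their starting pixels, and the green and blue look-alikes were not touched. I did not re-measure the bottle at the end; the arm never went near it.
  - The hand is clear of everything.
- **What disagreed:** one white-tabbed hanger had slid about 3 cm towards the robot while the arm was elsewhere, apparently the announced knock. It was still standing upright, so I left it. The push against the bottom stop briefly read about 40 N at the wrist before I eased off, which is the limit for presses by the arm or gripper body. That push was through the fingertips.

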